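# Stand up a tipped parts cup and nest it snugly in the cup on the bench

## Task

The empty yellow parts cup has tipped over. Stand it upright on the bench and let go of it, then take it again and nest it in the blue cup in the fixed holder, pressing it down lightly until it grips: about 1 kg (10 N) of push held for a moment, never as much as 2 kg, or it wedges and jams. Leave it nested upright and do not disturb the bottle, gauge, cutter and black puck standing around.

Things in the scene. Friction and masses are not known exactly. Their poses are not given: they have to be found in the camera images.
- cup_center (a point): loose yellow square tapered cup, 70 mm tall; this point is on its axis half-way up: foot 35 mm along -z, open rim 35 mm along +z; x, y square to its sides. Outside 40 mm square at the foot, widening evenly to 50, with a straight-sided rim band 52 mm square on the top 12 mm. It lies on one side at the start, z axis near level (rim end 6 degrees up), rim to the robot's left within 0.6 rad.
- cup: the same yellow cup, about 70 g, walls 2.5 mm; origin at the centre of its foot's underside, axes as for cup_center. Half-way up it is 45 mm wide. Set down with its foot within about 20 degrees of flat, it settles upright by itself. A tall stack of grey boxes stands behind it to the right (x over 0.62, y -0.05 to -0.18, about 0.3 m tall): keep hand and wrist clear of it.
- nest_mouth (a point): centre of the blue cup's mouth, level with its rim, 88 mm above the bench; z up, x and y square to its sides. The mouth is 49 mm square inside, 58 mm outside, narrowing downward at about the yellow cup's taper. A black rubber grip collar inside centres and grips the yellow cup's foot; its depth differs each time and is not measured: the foot first meets it 12 to 32 mm below the mouth.
- nest: blue square cup fixed in a bolted aluminium holder, base plate 94 mm square, 8 mm thick; origin under the plate's centre, axes as for nest_mouth. Does not move. The rubber collar inside it yields to the pressed cup: about 4 N starts it moving, each further mm takes about 3.5 N more, and after 8 mm it is solid. Let go, it springs back a mm or two and holds the cup.
- glue_bottle: small red plastic bottle with a black pointed cap, 30 mm wide, 92 mm tall, standing; origin at the centre of its underside
- ring_gauge: small stepped steel plug gauge, 32 mm wide, 40 mm tall, standing; origin at the centre of its underside
- side_cutter: side cutter with blue handles lying flat, 127 x 44 x 12 mm; origin under its middle
- puck_b: round black unit with a white top, 54 mm wide, 44 mm tall, standing; origin at the centre of its underside
There are look-alikes about, which are no part of the job. Of the things shaped like the cup, the yellow one is meant. There is more than one size of the nest; the job needs the smaller.

How it is judged (in metres and radians):
On the way, in this order (a step that is already met when the one before it is completed fails the run):
1. the yellow cup stands upright on the bench, let go (angle between cup_center's own z axis and vertical below 0.1 rad and height (world z) of cup_center between 0.028 and 0.042 m and contact force between cup and the fingers below 0.1 N and linear speed of cup below 0.03 m/s), for 0.2 s.
2. the yellow cup is upright in the blue cup, pressed into its grip with more than 5 N (x of cup_center in the frame of nest_mouth between -0.006 and 0.006 m and y of cup_center in the frame of nest_mouth between -0.006 and 0.006 m and z of cup_center in the frame of nest_mouth between -0.005 and 0.025 m and angle between cup_center's own z axis and vertical below 0.12 rad and contact force between cup and nest above 5 N), for 0.1 s.
At the end, for the whole second after the job is handed in: The yellow cup is at rest, upright within 0.12 rad, in the blue cup: its axis within 6 mm of the blue cup's centre in x and in y, its foot 10 to 40 mm below the blue cup's rim (x of cup_center in the frame of nest_mouth between -0.006 and 0.006 m and y of cup_center in the frame of nest_mouth between -0.006 and 0.006 m and z of cup_center in the frame of nest_mouth between -0.005 and 0.025 m and angle between cup_center's own z axis and vertical below 0.12 rad and linear speed of cup below 0.01 m/s); the robot touches nothing.
It fails at once if the yellow cup is pressed against the blue cup or its holder with 20 N or more (wedged) (contact force between cup and nest above 20 N).
It fails at once if the glue bottle is shifted by more than 30 mm (distance of glue_bottle from where it was at the start of the episode above 0.03 m).
It fails at once if the ring gauge is shifted by more than 30 mm (distance of ring_gauge from where it was at the start of the episode above 0.03 m).
It fails at once if the side cutter is shifted by more than 30 mm (distance of side_cutter from where it was at the start of the episode above 0.03 m).
It fails at once if the puck b is shifted by more than 30 mm (distance of puck_b from where it was at the start of the episode above 0.03 m).
It also fails if it takes over 53 s, if anything falls off the work surface, if the arm or the gripper's body presses on something with over 40 N, if the wrist force passes 120 N, or if a joint passes its speed limit or range.

## Robot

A 6-joint arm with a two-finger parallel gripper is mounted at the origin on a cart in front of the work surface, level with it; the furniture and walls round the work are solid. World frame = base frame: x ahead of the robot, y to its left, z up, the work surface at z = 0. Lengths are in m, angles in degrees, forces in N, time in s.
With the tool pointing down it reaches from about 0.35 to 0.875 m from the base axis. Payload 4.2 kg.
Tool frame: the origin (TCP) lies midway between the tips of the shut fingers; the grasp point (between the pads) lies 19 mm behind it; z points along the fingers, y is the direction in which the jaws open and shut (so a half turn about z gives the same grasp; the last joint's range is limited). The gripper opens to 87 mm and grips with 3 to 60 N. Pads are 19 mm wide; open, the fingers measure 117 mm over their backs; the gripper's body (75 mm by 190 mm) begins 51 mm behind the grasp point.
Start: joints at [-61.845, 22.042, 0.453, 0, -68.411, -14.817], TCP at [0.144, -0.608, 0.223] pointing down, gripper open.
Joint ranges: [-179.83, 179.83], [-69.29, 118.12], [-61.27, 80.66], [-181.25, 117.63], [-171.15, -9.14], [-177.46, 177.46]. Speed limits (degrees/s): [159.86, 159.86, 180, 180, 180, 180].

## Interface

Orientations are given as a 3x3 rotation matrix whose columns are the frame's x, y, z axes.
In Python, from station import sense, capture, get_calibration, finish_job, spot_in, spot_point gives the robot as it stands.
- The arm moves only by the shell command python3 -m inch 'ROWS'. ROWS is JSON, a list of rows, each an object with "fingers": the finger opening in cm, from 0 to 8.7; "delta_pos": the shift along the tool's x, y, z in cm, a list of three; "spin": the turn about the tool's z in degrees. In form: [{"fingers": fingers, "delta_pos": [dx, dy, dz], "spin": spin}, ...]. A call has 1 to 20 rows; each row is the pose to reach, as a shift and turn from the pose commanded when the call began, along the tool's axes at that moment; what a row does not reach only later rows make up. A row lasts 1/10 s, in which the tool goes at most 50 mm and 8.59 degrees, less where a joint would pass 70% of its speed; a pose out of reach is approached as far as the arm can. A call with a gripper value outside its range is refused whole. The fingers move at their own pace and stop on an object; the grip force is fixed at half the most. Time passes only in rows, so rows that repeat a pose let the fingers close. It gives the time, the measured TCP pose, the force and the opening at its end, in the units of the state.
- sense(): the state, without advancing time (a new reading comes with each control period).
- capture(name): name is "side" or "top" or "wrist"; returns the picture (480x640x3 uint8, red, green, blue); there is no depth.
- get_calibration(name): a dict with "K" (3x3 intrinsics, pixels), "dist" ([k1, k2, p1, p2, k3] as OpenCV has them; the pictures are not rectified), "T" (4x4, takes a point from camera to world coordinates). Camera axes: x right, y up, looking along -z (the intrinsics and any distortion apply to the point x, -y, -z); pixel columns grow to the right and rows downward; lengths in m; the calibration is good to about 2 mm. A picture is of the moment at which its call begins: read the wrist's pose just before it. get_calibration takes no time and is no camera call; for the wrist camera it gives the pose at the moment of the call.
- finish_job(): hands the job in, once; it reports no verdict.
Trained networks look in the newest picture that a camera, given by its name, has taken for a name from the list of things; names that differ only in an ending like _2 or _b are one class to them, and where a whole thing is asked for, a point or a joint stands for the part that bears it (a point fixed in the world has none). Each returns a list of dicts, best first, with "conf" (0 to 1); they miss things now and then, are a little off and sometimes report something else, mostly with a low value. They report only what shows in the picture. A call takes as long as a camera call. They do not tell look-alikes from the thing itself.
- spot_in(camera, target): "extent" ([left, top, right, bottom] as shares, 0 to 1, of the picture: columns of its width, rows of its height, round what is visible of it).
- spot_point(camera, target): "location" ([column, row] as shares, 0 to 1, of the picture: columns of its width, rows of its height: a listed point, or the origin of a listed thing).
The state is a dict: "time_s": time; "joints": joint angles; "joint_velocities": joint speeds; "effort": joint torques, N m; "tcp_pos": TCP position; "ee_rot": TCP orientation; "wrist_force": force on the tool from outside, world axes, zero at the start; "moment": the same for the moment, N m; "gripper_width": opening from 0.0 (shut) to 1.0 (fully open).
Only numpy, scipy, OpenCV 4.12 (cv2) and the standard library are available. Lean on these libraries where they do the work, as an engineer would, in place of code of your own. Each camera call takes 0.05 s, during which the arm holds its last target.

## Working session

There is one attempt and no reset: what is moved stays moved. The work goes in short steps, Python scripts to look and compute and a shell command to move; the robot and the scene stay as the last step left them, time stands still between calls to the robot, and variables do not carry over. Pictures are saved under pics/ and viewed, and the job is handed in when it is done.

```bash
ls; mkdir -p pics
python3 - <<'E'
from station import *
import cv2
s=sense();print({k:s[k] for k in('time_s','tcp_pos','ee_rot','gripper_width','wrist_force')})
for c in('top','side'):
    im=capture(c);cv2.imwrite(f'pics/{c}0.png',im[:,:,::-1])
    k=get_calibration(c);print(c,k)
    for t in('cup_center','nest_mouth'):print(t,spot_point(c,t))
    print(spot_in(c,'cup'),spot_in(c,'nest'))
E
```

```text
pics
{'time_s': 0.0, 'tcp_pos': array([ 0.14408939, -0.60753887,  0.22146657]), 'ee_rot': array([[-9.73059531e-01, -2.30553233e-01, -5.96925071e-04],
       [-2.30553984e-01,  9.73057299e-01,  2.08637228e-03],
       [ 9.98224221e-05,  2.16778789e-03, -9.99997645e-01]]), 'gripper_width': 0.9989790559137733, 'wrist_force': array([-0.32224737, -0.34401834, -0.83954451])}
top {'K': array([[531.19342516,   0.        , 315.8060005 ],
       [  0.        , 531.19342516, 245.34288757],
       [  0.        ,   0.        ,   1.        ]]), 'dist': array([-0.1289173,  0.       ,  0.       ,  0.       ,  0.       ]), 'T': array([[ 2.13457259e-02,  9.98714074e-01, -4.59843282e-02,
         4.62991098e-01],
       [-9.99770997e-01,  2.13930726e-02,  5.37683594e-04,
        -2.26907146e-01],
       [ 1.52073824e-03,  4.59623204e-02,  9.98942017e-01,
         1.33065583e+00],
       [ 0.00000000e+00,  0.00000000e+00,  0.00000000e+00,
         1.00000000e+00]])}
cup_center [{'location': [0.3523, 0.5606], 'conf': 0.8}, {'location': [0.4431, 0.501], 'conf': 0.64}]
nest_mouth [{'location': [0.7048, 0.4
[... 549 characters left out ...]
, 'T': array([[-0.93062696,  0.20597986, -0.30249919,  0.18327046],
       [-0.36582125, -0.54707865,  0.75291418,  0.66032211],
       [-0.01040569,  0.81134287,  0.58447795,  0.79244825],
       [ 0.        ,  0.        ,  0.        ,  1.        ]])}
cup_center [{'location': [0.4881, 0.7169], 'conf': 0.68}, {'location': [0.4806, 0.599], 'conf': 0.62}, {'location': [0.5103, 0.6977], 'conf': 0.37}]
nest_mouth [{'location': [0.5608, 0.3456], 'conf': 0.61}]
[{'extent': [0.4652, 0.6779, 0.5219, 0.7708], 'conf': 0.85}, {'extent': [0.4456, 0.5629, 0.5064, 0.6296], 'conf': 0.77}] [{'extent': [0.5188, 0.3288, 0.6048, 0.4619], 'conf': 0.9}, {'extent': [0.4845, 0.4581, 0.5563, 0.5681], 'conf': 0.59}]
```

View pics/top0.png

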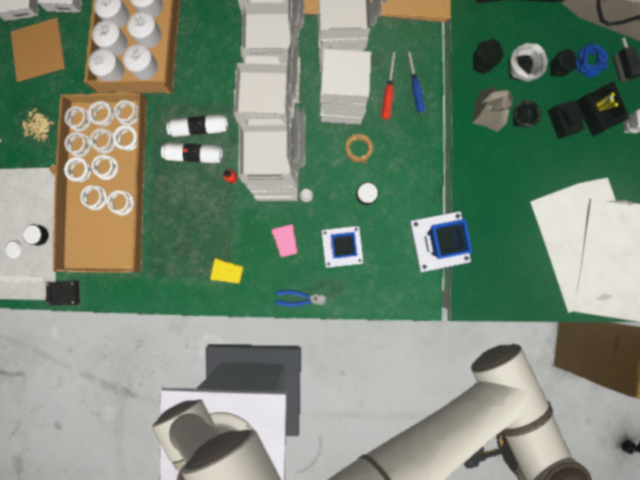

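View pics/side0.png

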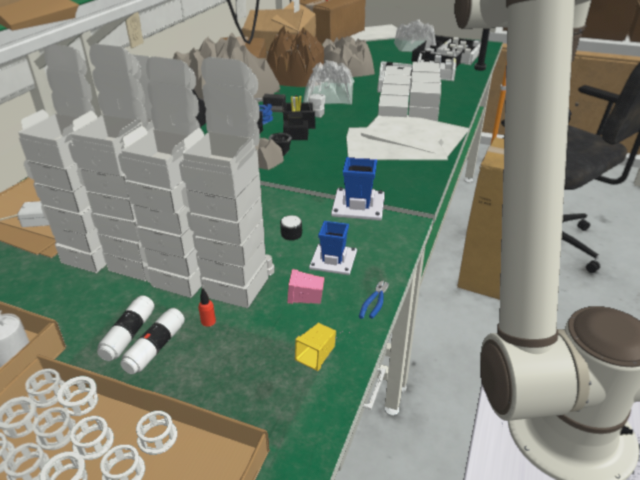

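Cup candidates in the top view are the yellow one at (227,271) and the pink one at (285,240); the yellow one is meant. Nest candidates are (343,245), which is small, and (441,240), which is large; the smaller is meant. I'll confirm both with measurements and an enlarged crop.

```bash
cat > h.py <<'E'
import numpy as np,cv2
from station import *
def ray(c,px,k=None):
    k=k or get_calibration(c)
    u=cv2.undistortPoints(np.array([[px]],float),k['K'],k['dist'])[0,0]
    T=k['T'];d=T[:3,:3]@np.array([u[0],-u[1],-1]);return T[:3,3],d
def atz(c,px,z,k=None):
    o,d=ray(c,px,k);return o+d*(z-o[2])/d[2]
def tri(a,b):
    (o1,d1),(o2,d2)=a,b
    A=np.stack([d1,-d2],1);s=np.linalg.lstsq(A,o2-o1,rcond=None)[0]
    p,q=o1+s[0]*d1,o2+s[1]*d2;return (p+q)/2,np.linalg.norm(p-q)
def proj(c,P,k=None):
    k=k or get_calibration(c);T=np.linalg.inv(k['T'])
    p=(T[:3,:3]@np.array(P).T).T+T[:3,3];p=p*[1,-1,-1]
    return cv2.projectPoints(p.reshape(-1,1,3),np.zeros(3),np.zeros(3),k['K'],k['dist'])[0][:,0]
E
python3 - <<'E'
from h import *
t=cv2.imread('pics/top0.png');s=cv2.imread('pics/side0.png')
hsv=cv2.cvtColor(t,cv2.COLOR_BGR2HSV)
m=cv2.inRange(hsv,(20,120,120),(35,255,255));m[:, :180]=0;m[:,260:]=0;m[:250]=0
pts=cv2.findNonZero(m);r=cv2.minAreaRect(pts);bx=cv2.boxPoints(r)
print('yellow',len(pts),r);print(np.array([atz('top',p,0.04) for p in bx]).round(4))
W,H=640,480
pt=(.3523*W,.5606*H);ps=(.4881*W,.7169*H)
print('cup tri',tri(ray('top',pt),ray('side',ps)),atz('top',pt,.025))
print('mouth small',tri(ray('top',(.5397*W,.5133*H)),ray('side',(333,228))),atz('top',(.5397*W,.5133*H),.088))
print('mouth big',tri(ray('top',(.7048*W,.4931*H)),ray('side',(.5608*W,.3456*H))))
for n in('glue_bottle','ring_gauge','side_cutter','puck_b'):
    for d in spot_point('top',n)[:2]:print(n,d['conf'],atz('top',(d['location'][0]*W,d['location'][1]*H),0)[:2].round(3),(d['location'][0]*W,d['location'][1]*H))
a=cv2.resize(t[200:310,190:490],(800,293),interpolation=cv2.INTER_CUBIC)
b=cv2.resize(s[140:380,260:420],(400,600),interpolation=cv2.INTER_CUBIC)
cv2.imwrite('pics/c1.png',a);cv2.imwrite('pics/c2.png',b)
E
```

```text
yellow 628 ((226.4038543701172, 271.48077392578125), (30.790233612060547, 22.749473571777344), 11.309932708740234)
[[ 0.4332  0.0308  0.04  ]
 [ 0.4878  0.0214  0.04  ]
 [ 0.4748 -0.0531  0.04  ]
 [ 0.4203 -0.0436  0.04  ]]
cup tri (array([ 0.46001395, -0.0066314 ,  0.02774755]), np.float64(0.0005427676888746988)) [ 0.45975141 -0.00625913  0.025     ]
mouth small (array([ 0.52176145, -0.29589657,  0.0910557 ]), np.float64(0.00561338369303127)) [ 0.5192384  -0.29696301  0.088     ]
mouth big (array([ 0.54404564, -0.53857274,  0.12187395]), np.float64(0.0024653571575831363))
glue_bottle 0.49 [ 0.69  -0.006] (229.888, 178.176)
ring_gauge 0.68 [ 0.653 -0.197] (304.576, 194.112)
side_cutter 0.64 [ 0.382 -0.183] (296.89599999999996, 301.824)
puck_b 0.64 [ 0.652 -0.351] (365.632, 195.888)
puck_b 0.45 [ 0.444 -0.043] (241.472, 275.808)
```

View pics/c1.png

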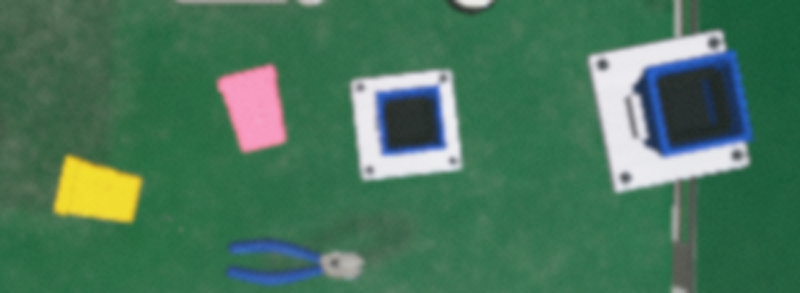

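View pics/c2.png

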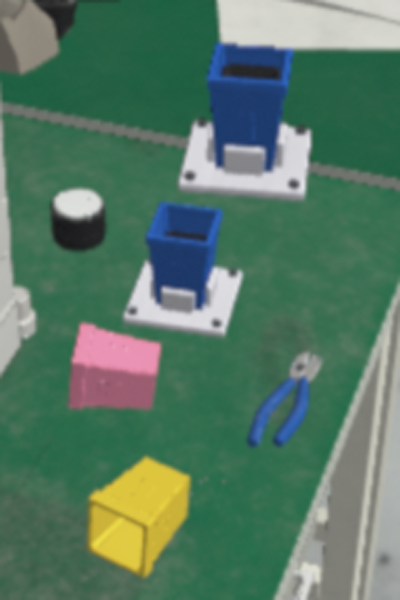

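Confirmed: the yellow cup is at about (0.460,-0.007) with its rim facing left. The smaller nest is at about (0.520,-0.297). The large look-alike, rim about 0.12 m high, is at about (0.544,-0.539).

The interface can't tilt the tool, so I'll turn the cup inside the grip. I'll hold it half-way and press the rim's underside down on the front rim edge of the fixed look-alike.

```bash
cat >> h.py <<'E'
def go(P,yang=None):
    s=sense();R=np.array(s['ee_rot']);p=np.array(s['tcp_pos'])
    d=R.T@(np.array(P)-p)*100
    out=d.round(2)
    sp=None
    if yang is not None:
        cur=np.degrees(np.arctan2(R[1,1],R[0,1]));sp=-((yang-cur+180)%360-180)
    print('tcp',p.round(4),'delta',out,'spin',sp,'j',np.round(s['joints'],1),'w',s['gripper_width'],'F',np.round(s['wrist_force'],2),'t',s['time_s'])
E
python3 - <<'E'
from h import *
go((.460,-.0065,.12),170)
for p in [(438.3,257.1),(470.5,251.8),(466,220),(434,228)]:print(atz('top',p,.122))
E
```

```text
tcp [ 0.1442 -0.6081  0.2226] delta [-44.61  51.25  10.26] spin -66.66138165864015 j [-61.8  22.    0.5  -0.  -68.4 -14.8] w 1.0009898796608319 F [ 0.24 -0.49 -0.52] t 0.7
[ 0.49766916 -0.50886546  0.122     ]
[ 0.51137474 -0.58410142  0.122     ]
[ 0.58461694 -0.57300273  0.122     ]
[ 0.56431654 -0.4981568   0.122     ]
```

```bash
python3 -m inch '[{"fingers":8.7,"delta_pos":[-22,25,0],"spin":-33},{"fingers":8.7,"delta_pos":[-22,25,0],"spin":-33},{"fingers":8.7,"delta_pos":[-22,25,0],"spin":-33},{"fingers":8.7,"delta_pos":[-22,25,0],"spin":-33},{"fingers":8.7,"delta_pos":[-22,25,0],"spin":-33},{"fingers":8.7,"delta_pos":[-44.6,51.2,3],"spin":-66.7},{"fingers":8.7,"delta_pos":[-44.6,51.2,3],"spin":-66.7},{"fingers":8.7,"delta_pos":[-44.6,51.2,6],"spin":-66.7},{"fingers":8.7,"delta_pos":[-44.6,51.2,9],"spin":-66.7},{"fingers":8.7,"delta_pos":[-44.6,51.2,9],"spin":-66.7},{"fingers":8.7,"delta_pos":[-44.6,51.2,9],"spin":-66.7},{"fingers":8.7,"delta_pos":[-44.6,51.2,9],"spin":-66.7},{"fingers":8.7,"delta_pos":[-44.6,51.2,9],"spin":-66.7},{"fingers":8.7,"delta_pos":[-44.6,51.2,9],"spin":-66.7},{"fingers":8.7,"delta_pos":[-44.6,51.2,9],"spin":-66.7},{"fingers":8.7,"delta_pos":[-44.6,51.2,9],"spin":-66.7}]'
python3 - <<'E'
from h import *
go((.460,-.0065,.004),170)
im=capture('wrist');cv2.imwrite('pics/w1.png',im[:,:,::-1])
k=get_calibration('wrist');W,H=640,480
print(spot_in('wrist','cup'))
for d in spot_point('wrist','cup_center'):print(d,atz('wrist',(d['location'][0]*W,d['location'][1]*H),.025,k))
E
```

```text
time_s: 2.3
tcp_pos: [0.4601, -0.0063, 0.1322]
ee_rot: [[-0.171, -0.985, -0.001], [-0.985, 0.171, -0.0], [0.0, 0.001, -1.0]]
wrist_force: [-0.4, 0.6, 0.1]
gripper_width: 1.001
tcp [ 0.4601 -0.0063  0.1322] delta [ 2.000e-02 -1.000e-02  1.282e+01] spin 0.14260295131629164 j [ 19.5  11.5 -29.3  -0.  -49.3 -29.4] w 1.001168110220193 F [-0.36  0.59  0.06] t 2.3
[{'extent': [0.4537, 0.3779, 0.5759, 0.5925], 'conf': 0.97}, {'extent': [0.1462, 0.0006, 0.3691, 0.2296], 'conf': 0.86}, {'extent': [0.5463, 0.0, 0.6462, 0.1121], 'conf': 0.36}]
{'location': [0.2708, 0.094], 'conf': 0.97} [ 0.53416696 -0.1547249   0.025     ]
{'location': [0.5138, 0.4833], 'conf': 0.64} [ 0.45406197 -0.0096622   0.025     ]
```

View pics/w1.png

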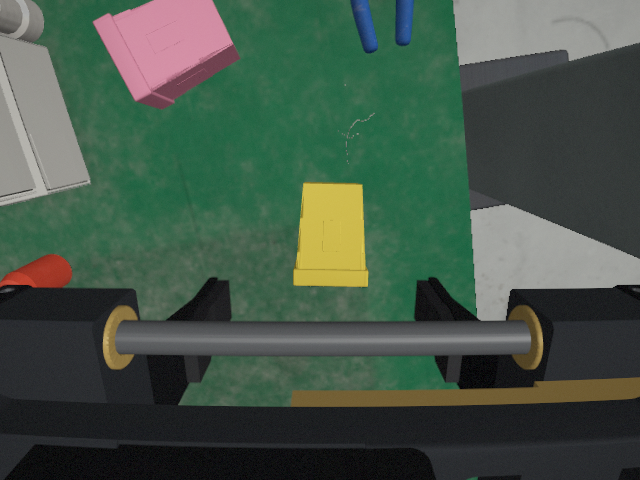

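Run:
```python
from h import *
k=get_calibration('wrist')
for p,z in [((303,183),.0398),((362,183),.0398),((294,270),.053),((368,270),.053)]:print(atz('wrist',p,z,k))
```

```text
[ 0.46502743 -0.05117005  0.0398    ]
[ 0.42558035 -0.04416871  0.0398    ]
[0.48142549 0.00473524 0.053     ]
[0.43135405 0.01366803 0.053     ]
```

The wrist view shows the yellow cup at about (331,230), rim toward the bottom of the picture, squared to the jaws and between them. I'll descend and grip.

```bash
python3 -m inch '[{"fingers":8.7,"delta_pos":[0.4,0.3,4],"spin":0},{"fingers":8.7,"delta_pos":[0.4,0.3,8],"spin":0},{"fingers":8.7,"delta_pos":[0.4,0.3,11],"spin":0},{"fingers":8.7,"delta_pos":[0.4,0.3,12.4],"spin":0},{"fingers":8.7,"delta_pos":[0.4,0.3,12.8],"spin":0},{"fingers":8.7,"delta_pos":[0.4,0.3,12.8],"spin":0},{"fingers":3.5,"delta_pos":[0.4,0.3,12.8],"spin":0},{"fingers":3.5,"delta_pos":[0.4,0.3,12.8],"spin":0},{"fingers":3.5,"delta_pos":[0.4,0.3,12.8],"spin":0},{"fingers":3.5,"delta_pos":[0.4,0.3,12.8],"spin":0},{"fingers":3.5,"delta_pos":[0.4,0.3,12.8],"spin":0},{"fingers":3.5,"delta_pos":[0.4,0.3,12.8],"spin":0},{"fingers":3.5,"delta_pos":[0.4,0.3,12.8],"spin":0}]'
python3 - <<'E'
from h import *
go((.44,-.02,.2))
im=capture('wrist');cv2.imwrite('pics/w2.png',im[:,:,::-1])
E
```

```text
time_s: 3.75
tcp_pos: [0.4562, -0.0104, 0.0046]
ee_rot: [[-0.173, -0.985, -0.001], [-0.985, 0.173, -0.0], [0.0, 0.0, -1.0]]
wrist_force: [-0.7, 0.8, 2.8]
gripper_width: 0.528
tcp [ 0.4562 -0.0104  0.0046] delta [  1.22   1.44 -19.54] spin None j [ 19.2  23.2 -37.7  -0.  -29.1 -29.1] w 0.5281315394454799 F [-0.66  0.81  2.77] t 3.75
```

View pics/w2.png

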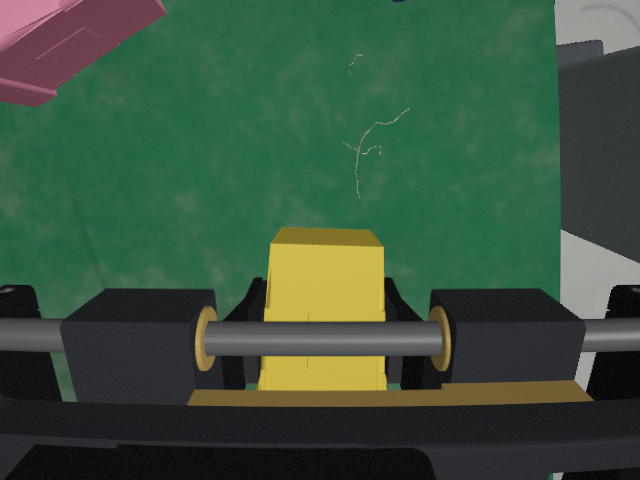

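Gripped at 46 mm, about 32 mm above the foot. Next I lift and carry it to just in front of the large look-alike's front rim edge, turning so that the cup's rim points at that wall.

```bash
python3 -m inch '[{"fingers":3.5,"delta_pos":[0,0,-3],"spin":0},{"fingers":3.5,"delta_pos":[0,0,-8],"spin":0},{"fingers":3.5,"delta_pos":[0,0,-13],"spin":0},{"fingers":3.5,"delta_pos":[3,-0.6,-17],"spin":5},{"fingers":3.5,"delta_pos":[6,-1.2,-19.5],"spin":10},{"fingers":3.5,"delta_pos":[10,-2.1,-19.5],"spin":17},{"fingers":3.5,"delta_pos":[14,-2.9,-19.5],"spin":25},{"fingers":3.5,"delta_pos":[18,-3.7,-19.5],"spin":33},{"fingers":3.5,"delta_pos":[22,-4.6,-19.5],"spin":41},{"fingers":3.5,"delta_pos":[26,-5.4,-19.5],"spin":49},{"fingers":3.5,"delta_pos":[30,-6.2,-19.5],"spin":57},{"fingers":3.5,"delta_pos":[34,-7.1,-19.5],"spin":65},{"fingers":3.5,"delta_pos":[38,-7.9,-19.5],"spin":69.7},{"fingers":3.5,"delta_pos":[42,-8.7,-19.5],"spin":69.7},{"fingers":3.5,"delta_pos":[46,-9.6,-19.5],"spin":69.7},{"fingers":3.5,"delta_pos":[49,-10.2,-19.5],"spin":69.7},{"fingers":3.5,"delta_pos":[51,-10.6,-19.5],"spin":69.7},{"fingers":3.5,"delta_pos":[51,-10.6,-19.5],"spin":69.7},{"fingers":3.5,"delta_pos":[51,-10.6,-19.5],"spin":69.7}]'
python3 - <<'E'
from h import *
go((.473,-.552,.155),100.3)
for c in('wrist','top','side'):
    im=capture(c);cv2.imwrite(f'pics/{c}3.png',im[:,:,::-1])
    print(c,spot_point(c,'cup_center')[:2],spot_point(c,'nest_mouth')[:2])
t=cv2.imread('pics/top3.png')[180:300,360:520];cv2.imwrite('pics/t3c.png',cv2.resize(t,(640,480),interpolation=cv2.INTER_CUBIC))
t=cv2.imread('pics/side3.png')[100:280,280:460];cv2.imwrite('pics/s3c.png',cv2.resize(t,(560,560),interpolation=cv2.INTER_CUBIC))
E
```

```text
time_s: 5.7
tcp_pos: [0.4722, -0.531, 0.1983]
ee_rot: [[-0.984, -0.179, -0.001], [-0.179, 0.984, 0.002], [0.001, 0.002, -1.0]]
wrist_force: [-0.3, -0.6, -0.1]
gripper_width: 0.52
tcp [ 0.4722 -0.531   0.1983] delta [ 0.29 -2.09  4.32] spin -0.014541012667393716 j [-35.4  31.4  12.3  -0.  -71.  -44.3] w 0.5204513034281735 F [-0.28 -0.61 -0.14] t 5.7
wrist [{'location': [0.5052, 0.659], 'conf': 0.59}, {'location': [0.8309, 0.624], 'conf': 0.39}] [{'location': [0.9198, 0.7129], 'conf': 0.73}]
top [{'location': [0.448, 0.4958], 'conf': 0.63}, {'location': [0.7091, 0.5567], 'conf': 0.41}] [{'location': [0.538, 0.5167], 'conf': 0.92}]
side [{'location': [0.4759, 0.601], 'conf': 0.96}, {'location': [0.5998, 0.2779], 'conf': 0.78}] [{'location': [0.5566, 0.3498], 'conf': 0.89}, {'location': [0.5197, 0.4796], 'conf': 0.73}]
```

View pics/t3c.png

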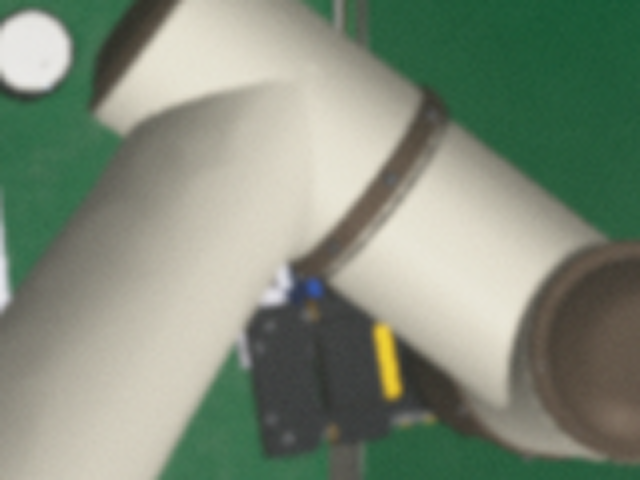

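View pics/s3c.png

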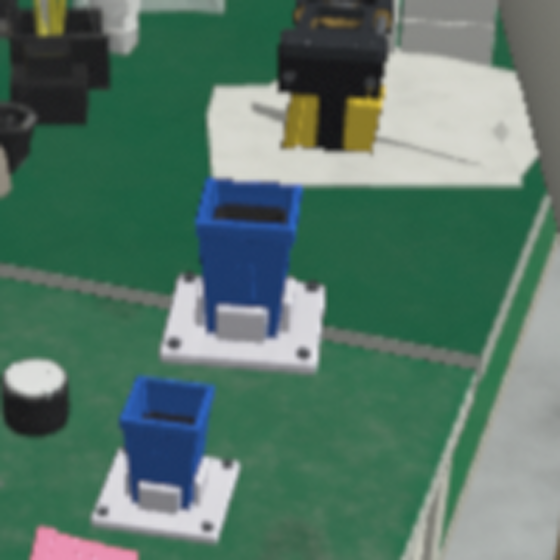

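View pics/wrist3.png

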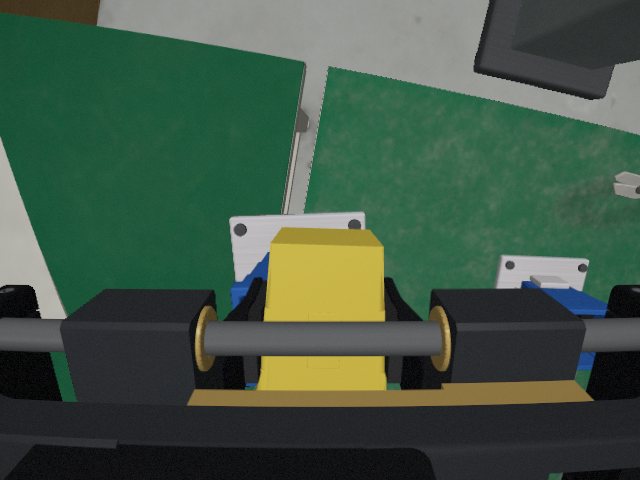

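Run:
```python
from h import *
k=get_calibration('wrist')
for p in[(232,286),(383,284)]:
  for z in(.116,.122,.126):print(p,atz('wrist',p,z,k).round(4))
P=np.array([[.4977,-.5089,.122],[.5114,-.5841,.122]])
print(proj('wrist',P,k))
im=cv2.imread('pics/wrist3.png')[200:400,200:440];cv2.imwrite('pics/w3c.png',cv2.resize(im,(720,600),interpolation=cv2.INTER_CUBIC))
print(proj('side',np.array([[.4722,-.531,.2173]])),'side corners',[atz('side',p,.122).round(4) for p in[(280+205*.3214,100+222*.3214),(280+293*.3214,100+232*.3214)]])
```

```text
(232, 286) [ 0.5132 -0.5886  0.116 ]
(232, 286) [ 0.5104 -0.5876  0.122 ]
(232, 286) [ 0.5086 -0.5868  0.126 ]
(383, 284) [ 0.4925 -0.4836  0.116 ]
(383, 284) [ 0.4902 -0.4851  0.122 ]
(383, 284) [ 0.4887 -0.4861  0.126 ]
[[347.07087878 288.21622788]
 [236.77156096 288.09634931]]
[[387.34468331 137.00482413]] side corners [array([ 0.5647, -0.4999,  0.122 ]), array([ 0.4934, -0.5088,  0.122 ])]
```

View pics/w3c.png

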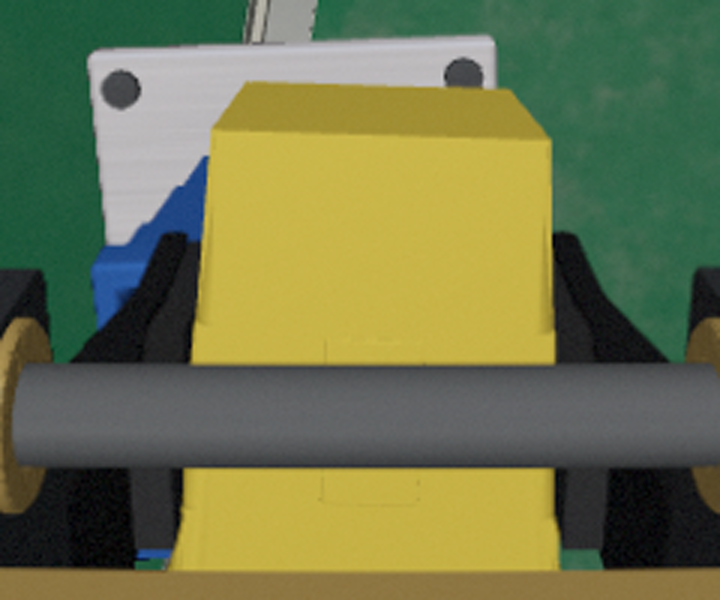

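```bash
python3 -m inch '[{"fingers":3.5,"delta_pos":[0.3,-2.1,2],"spin":0},{"fingers":3.5,"delta_pos":[0.3,-2.1,5],"spin":0},{"fingers":3.5,"delta_pos":[0.3,-2.1,6.5],"spin":0},{"fingers":3.5,"delta_pos":[0.3,-2.1,7],"spin":0},{"fingers":3.5,"delta_pos":[0.3,-2.1,7.4],"spin":0},{"fingers":3.5,"delta_pos":[0.3,-2.1,7.8],"spin":0},{"fingers":3.5,"delta_pos":[0.3,-2.1,8.2],"spin":0}]'; python3 -m inch '[{"fingers":3.5,"delta_pos":[0,0,0.4],"spin":0},{"fingers":3.5,"delta_pos":[0,0,0.8],"spin":0},{"fingers":3.5,"delta_pos":[0,0,1.1],"spin":0},{"fingers":3.5,"delta_pos":[0,0,1.1],"spin":0}]'
python3 - <<'E'
from h import *
go((.473,-.552,.085),100.3)
for c in('wrist','side'):
    im=capture(c);cv2.imwrite(f'pics/{c}4.png',im[:,:,::-1])
t=cv2.imread('pics/side4.png')[100:280,280:460];t=cv2.resize(t,(480,480),interpolation=cv2.INTER_CUBIC)
w=cv2.resize(cv2.imread('pics/wrist4.png'),(320,240));o=np.zeros((480,800,3),np.uint8);o[:,:480]=t;o[:240,480:]=w
cv2.imwrite('pics/o4.png',o)
E
```

```text
time_s: 6.85
tcp_pos: [0.4732, -0.5532, 0.1259]
ee_rot: [[-0.983, -0.182, 0.001], [-0.182, 0.983, -0.005], [0.0, -0.005, -1.0]]
wrist_force: [-10.3, 6.2, 25.3]
gripper_width: 0.528
time_s: 7.25
tcp_pos: [0.4707, -0.5569, 0.1206]
ee_rot: [[-0.984, -0.181, 0.0], [-0.181, 0.983, -0.012], [0.002, -0.012, -1.0]]
wrist_force: [-17.0, 3.3, 30.0]
gripper_width: 0.53
tcp [ 0.4707 -0.5569  0.1206] delta [-0.32  0.48  3.55] spin 0.12038175836624987 j [-36.9  36.    8.9   0.6 -62.5 -43. ] w 0.5301401526556055 F [-17.05   3.27  30.03] t 7.25
```

View pics/o4.png

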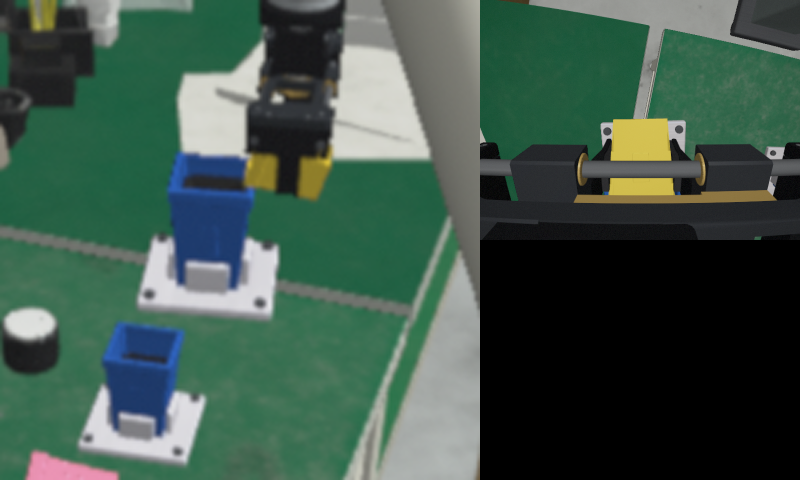

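Run:
```python
import cv2
t=cv2.imread('pics/side4.png')[130:200,330:420];cv2.imwrite('pics/s4c.png',cv2.resize(t,(720,560),interpolation=cv2.INTER_CUBIC))
```

```text
(no output)
```

View pics/wrist4.png

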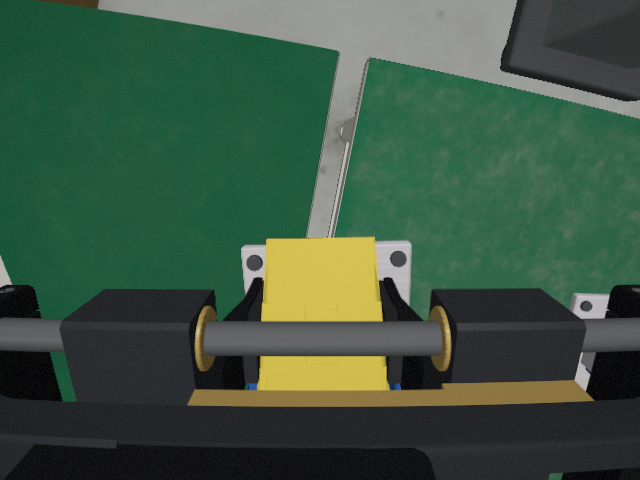

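View pics/s4c.png

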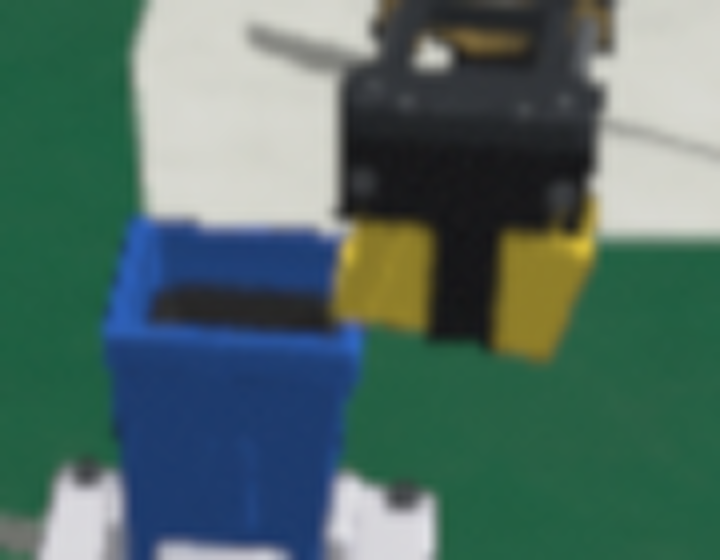

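The cup is turning about the pads: in the side crop its foot end has dropped by about 20°. I'll continue down with the fingers commanded nearer to the cup's width, to let it pivot more easily.

```bash
python3 -m inch '[{"fingers":4.5,"delta_pos":[0,0,0],"spin":0},{"fingers":4.5,"delta_pos":[0,0,0],"spin":0}]'; python3 -m inch '[{"fingers":4.5,"delta_pos":[0,0,0.3],"spin":0},{"fingers":4.5,"delta_pos":[0,0,0.6],"spin":0},{"fingers":4.5,"delta_pos":[0,0,0.6],"spin":0}]'
python3 - <<'E'
from h import *
go((.473,-.552,.085),100.3)
for c in('wrist','side'):
    im=capture(c);cv2.imwrite(f'pics/{c}5.png',im[:,:,::-1])
t=cv2.imread('pics/side5.png')[130:200,330:420];t=cv2.resize(t,(480,373),interpolation=cv2.INTER_CUBIC)
w=cv2.resize(cv2.imread('pics/wrist5.png'),(320,240));o=np.zeros((373,800,3),np.uint8);o[:,:480]=t;o[:240,480:]=w
cv2.imwrite('pics/o5.png',o)
E
```

```text
time_s: 7.55
tcp_pos: [0.4707, -0.5569, 0.1206]
ee_rot: [[-0.984, -0.181, 0.001], [-0.181, 0.983, -0.012], [0.001, -0.012, -1.0]]
wrist_force: [-15.9, 3.9, 31.8]
gripper_width: 0.528
time_s: 7.85
tcp_pos: [0.4676, -0.5579, 0.1155]
ee_rot: [[-0.984, -0.18, -0.005], [-0.18, 0.984, -0.012], [0.007, -0.011, -1.0]]
wrist_force: [-25.4, 2.0, 35.2]
gripper_width: 0.526
tcp [ 0.4676 -0.5579  0.1155] delta [-0.66  0.52  3.04] spin 0.05963979342351422 j [-37.1  36.2   8.5   0.8 -62.1 -43. ] w 0.5263050270235432 F [-25.39   1.97  35.16] t 7.85
```

View pics/o5.png

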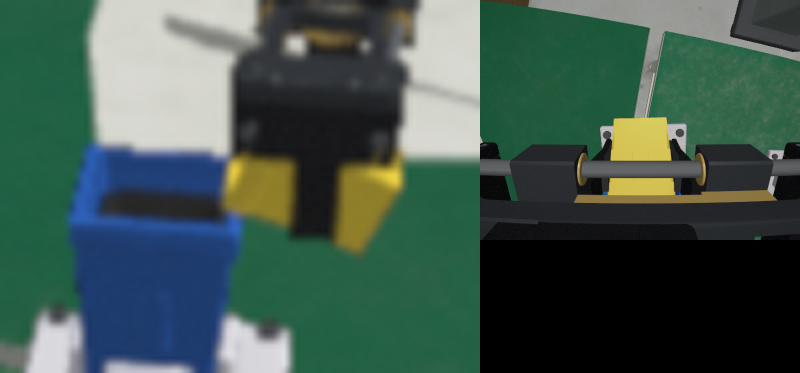

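```bash
python3 -m inch '[{"fingers":4.56,"delta_pos":[-0.3,0,0],"spin":0},{"fingers":4.56,"delta_pos":[-0.5,0,0.3],"spin":0},{"fingers":4.56,"delta_pos":[-0.6,0,0.6],"spin":0},{"fingers":4.56,"delta_pos":[-0.6,0,0.9],"spin":0},{"fingers":4.56,"delta_pos":[-0.6,0,0.9],"spin":0}]'
python3 - <<'E'
from h import *
go((.473,-.552,.085),100.3)
for c in('wrist','side'):
    im=capture(c);cv2.imwrite(f'pics/{c}6.png',im[:,:,::-1])
t=cv2.imread('pics/side6.png')[130:200,330:420];t=cv2.resize(t,(480,373),interpolation=cv2.INTER_CUBIC)
w=cv2.resize(cv2.imread('pics/wrist6.png'),(320,240));o=np.zeros((373,800,3),np.uint8);o[:,:480]=t;o[:240,480:]=w
cv2.imwrite('pics/o6.png',o)
E
```

```text
time_s: 8.45
tcp_pos: [0.4695, -0.5573, 0.1059]
ee_rot: [[-0.984, -0.179, -0.012], [-0.179, 0.984, -0.009], [0.013, -0.007, -1.0]]
wrist_force: [-32.6, -0.5, 34.8]
gripper_width: 0.532
tcp [ 0.4695 -0.5573  0.1059] delta [-0.46  0.47  2.08] spin 0.006571557378208581 j [-36.9  37.    8.3   0.9 -61.6 -43.3] w 0.5315454861956374 F [-32.58  -0.54  34.8 ] t 8.45
```

View pics/o6.png

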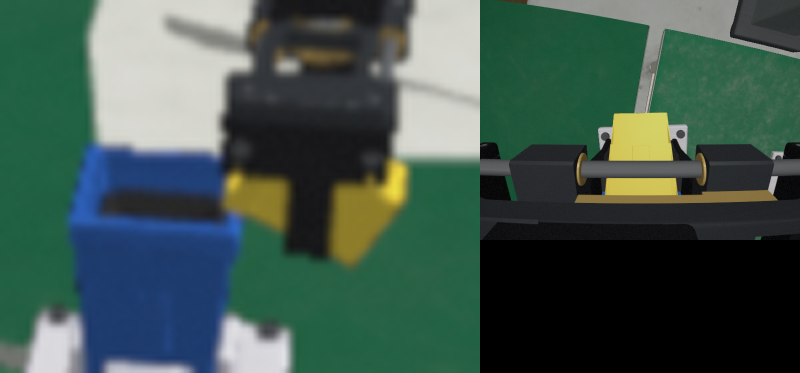

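```bash
python3 -m inch '[{"fingers":4.56,"delta_pos":[-0.2,0,0.3],"spin":0},{"fingers":4.56,"delta_pos":[-0.3,0,0.6],"spin":0},{"fingers":4.56,"delta_pos":[-0.4,0,0.9],"spin":0},{"fingers":4.56,"delta_pos":[-0.5,0,1.2],"spin":0},{"fingers":4.56,"delta_pos":[-0.5,0,1.2],"spin":0}]'
python3 - <<'E'
from h import *
go((.473,-.552,.085),100.3)
for c in('wrist','side'):
    im=capture(c);cv2.imwrite(f'pics/{c}7.png',im[:,:,::-1])
t=cv2.imread('pics/side7.png')[130:200,330:420];t=cv2.resize(t,(480,373),interpolation=cv2.INTER_CUBIC)
w=cv2.resize(cv2.imread('pics/wrist7.png'),(320,240));o=np.zeros((373,800,3),np.uint8);o[:,:480]=t;o[:240,480:]=w
cv2.imwrite('pics/o7.png',o)
E
```

```text
time_s: 9.05
tcp_pos: [0.4713, -0.5562, 0.0887]
ee_rot: [[-0.984, -0.176, -0.017], [-0.176, 0.984, -0.004], [0.018, -0.001, -1.0]]
wrist_force: [-35.3, -8.9, 22.8]
gripper_width: 0.535
tcp [ 0.4713 -0.5562  0.0887] delta [-0.25  0.39  0.36] spin -0.1373147355883475 j [-36.7  38.1   7.8   0.9 -60.4 -43.6] w 0.5349960646186078 F [-35.27  -8.94  22.83] t 9.05
```

View pics/o7.png

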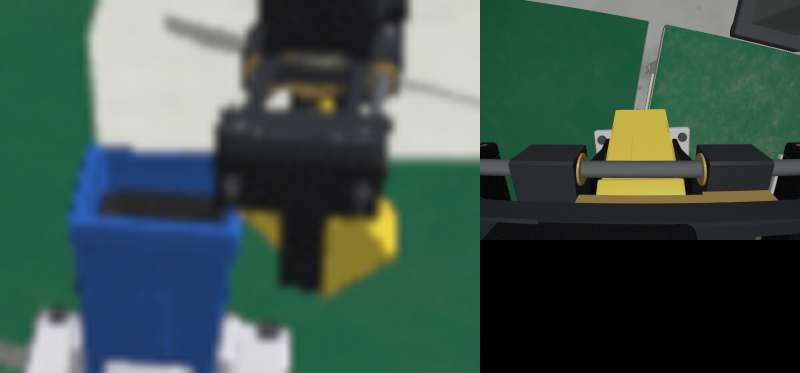

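```bash
python3 -m inch '[{"fingers":4.56,"delta_pos":[-0.1,0,0.4],"spin":0},{"fingers":4.56,"delta_pos":[-0.3,0,0.8],"spin":0},{"fingers":4.56,"delta_pos":[-0.6,0,1.0],"spin":0},{"fingers":4.56,"delta_pos":[-0.9,0,1.0],"spin":0},{"fingers":4.56,"delta_pos":[-0.9,0,1.0],"spin":0}]'
python3 - <<'E'
from h import *
go((.473,-.552,.085),100.3)
for c in('wrist','side'):
    im=capture(c);cv2.imwrite(f'pics/{c}8.png',im[:,:,::-1])
t=cv2.imread('pics/side8.png')[130:200,330:420];t=cv2.resize(t,(480,373),interpolation=cv2.INTER_CUBIC)
w=cv2.resize(cv2.imread('pics/wrist8.png'),(320,240));o=np.zeros((373,800,3),np.uint8);o[:,:480]=t;o[:240,480:]=w
cv2.imwrite('pics/o8.png',o)
E
```

```text
time_s: 9.65
tcp_pos: [0.4795, -0.5542, 0.0713]
ee_rot: [[-0.984, -0.174, -0.02], [-0.174, 0.985, 0.0], [0.019, 0.004, -1.0]]
wrist_force: [-31.1, -17.2, 2.2]
gripper_width: 0.536
tcp [ 0.4795 -0.5542  0.0713] delta [ 0.63  0.34 -1.36] spin -0.2613713481447917 j [-36.3  39.5   7.9   0.8 -59.3 -44.1] w 0.5355574053425505 F [-31.11 -17.23   2.19] t 9.65
```

View pics/o8.png

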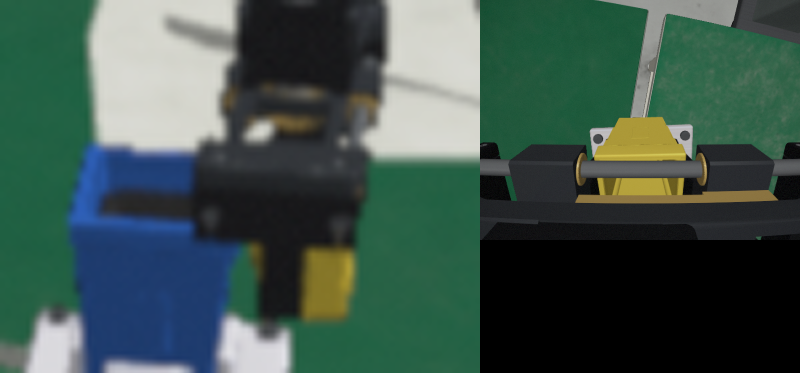

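View pics/wrist8.png

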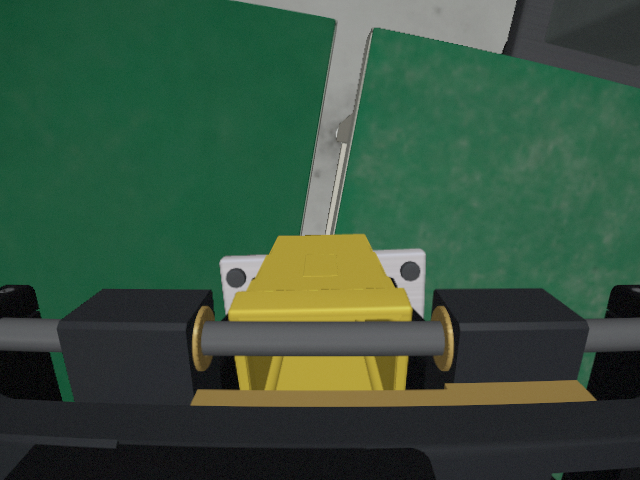

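Run:
```python
import cv2
t=cv2.imread('pics/wrist8.png')[220:410,210:430];cv2.imwrite('pics/w8c.png',cv2.resize(t,None,fx=3,fy=3,interpolation=cv2.INTER_CUBIC))
```

```text
(no output)
```

View pics/w8c.png

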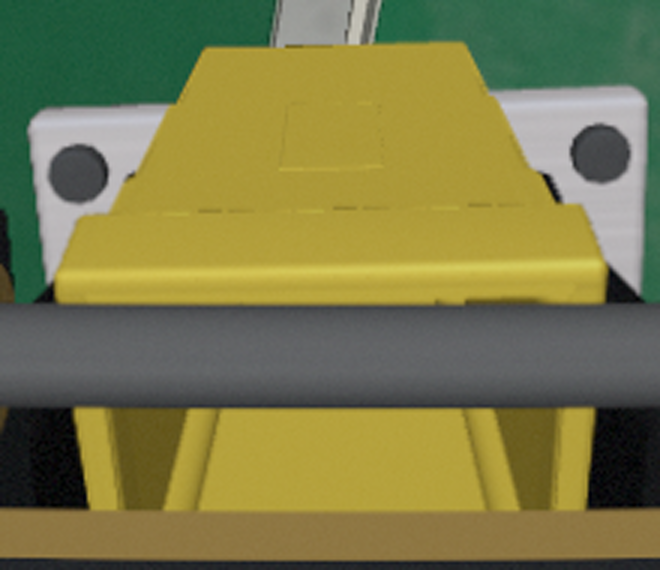

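```bash
cat > fit.py <<'E'
from h import *
from scipy.optimize import least_squares
def fit(px,X):
    # cup frame: z axis up the cup, x to tool +x side; tool frame param
    s=sense();R=np.array(s['ee_rot']);p=np.array(s['tcp_pos']);k=get_calibration('wrist')
    X=np.array(X,float)/1000;px=np.array(px,float)
    def model(q):
        th,ax,ay,az,roll,yaw=q
        # tool: z down. cup z -> -tool z when th=0; th>0 = cup rim leaning to tool -x
        zc=np.array([-np.sin(th),np.sin(roll),-np.cos(th)]);zc/=np.linalg.norm(zc)
        xc=np.array([np.cos(yaw),np.sin(yaw),0]);xc-=zc*(xc@zc);xc/=np.linalg.norm(xc)
        yc=np.cross(zc,xc)
        return np.array([ax,ay,az])+X@np.array([xc,yc,zc])
    f=lambda q:np.r_[(proj('wrist',p+model(q)@R.T,k)-px).ravel(),q[4]*100,q[5]*100]
    r=least_squares(f,[.2,0,0,.02,0,0]);q=r.x
    zc=R@np.array([-np.sin(q[0]),np.sin(q[4]),-np.cos(q[0])])
    print('lean toward tool -x deg',np.degrees(q[0]).round(1),'foot in tool mm',(q[1:4]*1000).round(1),'roll,yaw',np.degrees(q[4:]).round(1),'foot world',(p+R@q[1:4]).round(4),'axis',zc.round(3),'rms',np.sqrt(np.mean(f(q)**2)).round(2))
if __name__=='__main__':
    c=lambda x,y:(210+x/3,220+y/3)
    fit([c(205,47),c(467,43),c(58,285),c(606,280),c(78,215),c(587,206)],[(20,20,0),(20,-20,0),(26,26,69),(26,-26,69),(26,26,58),(26,-26,58)])
E
python3 fit.py
```

```text
lean toward tool -x deg 8.3 foot in tool mm [11.1 -0.1  4.7] roll,yaw [-0.1 -0.6] foot world [ 0.4686 -0.5563  0.0667] axis [0.162 0.023 0.987] rms 1.02
```

The fit gives the cup only about 8° off upright, with its foot about 5 mm below the fingertips. I'll back off and carry it to the clear spot near (0.42,-0.41).

```bash
python3 -m inch '[{"fingers":4.3,"delta_pos":[2,0,0],"spin":0},{"fingers":4.0,"delta_pos":[4.5,0,-1],"spin":0},{"fingers":3.5,"delta_pos":[6,0,-4],"spin":0},{"fingers":3.5,"delta_pos":[6,0,-4],"spin":0},{"fingers":3.5,"delta_pos":[6,0,-4],"spin":0}]'
python3 - <<'E'
from h import *
go((.42,-.41,.04),95)
W,H=640,480
im=capture('side');k=get_calibration('side');im=cv2.cvtColor(im,cv2.COLOR_RGB2BGR);cv2.imwrite('pics/side9.png',im)
t=im[100:220,330:450];cv2.imwrite('pics/s9c.png',cv2.resize(t,(480,480),interpolation=cv2.INTER_CUBIC))
print(atz('top',(400,318),0))
E
```

```text
time_s: 10.25
tcp_pos: [0.4348, -0.5602, 0.1127]
ee_rot: [[-0.984, -0.18, 0.004], [-0.18, 0.984, -0.003], [-0.004, -0.004, -1.0]]
wrist_force: [-0.5, -0.1, -0.9]
gripper_width: 0.536
tcp [ 0.4348 -0.5602  0.1127] delta [-1.21 15.07  7.22] spin 5.340873204525508 j [-39.2  34.7   5.4  -0.  -60.4 -40.5] w 0.5356024478232412 F [-0.53 -0.05 -0.91] t 10.25
[ 0.3464743  -0.44252817  0.        ]
```

View pics/s9c.png

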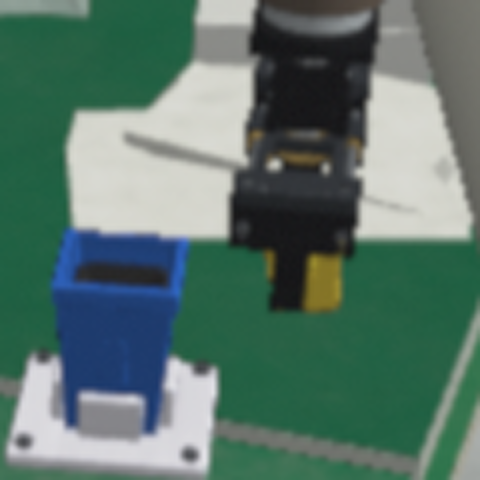

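```bash
python3 -m inch '[{"fingers":3.5,"delta_pos":[-0.4,4,0],"spin":2},{"fingers":3.5,"delta_pos":[-0.8,8,0],"spin":4},{"fingers":3.5,"delta_pos":[-1.2,12,0],"spin":5.3},{"fingers":3.5,"delta_pos":[-1.2,15,1],"spin":5.3},{"fingers":3.5,"delta_pos":[-1.2,15,4],"spin":5.3},{"fingers":3.5,"delta_pos":[-1.2,15,7],"spin":5.3},{"fingers":3.5,"delta_pos":[-1.2,15,9.2],"spin":5.3},{"fingers":3.5,"delta_pos":[-1.2,15,9.8],"spin":5.3},{"fingers":3.5,"delta_pos":[-1.2,15,10.2],"spin":5.3},{"fingers":3.5,"delta_pos":[-1.2,15,10.5],"spin":5.3},{"fingers":3.5,"delta_pos":[-1.2,15,10.5],"spin":5.3}]'
python3 - <<'E'
from h import *
go((.42,-.41,.005),95)
for c in('wrist','side'):
    im=capture(c);cv2.imwrite(f'pics/{c}10.png',im[:,:,::-1])
t=cv2.imread('pics/side10.png')[160:280,320:440];t=cv2.resize(t,(400,400),interpolation=cv2.INTER_CUBIC)
w=cv2.resize(cv2.imread('pics/wrist10.png')[200:420,210:430],(400,400));o=np.hstack([t,w]);cv2.imwrite('pics/o10.png',o)
E
```

```text
time_s: 11.4
tcp_pos: [0.4191, -0.409, 0.0074]
ee_rot: [[-0.996, -0.089, -0.001], [-0.089, 0.996, 0.0], [0.001, 0.0, -1.0]]
wrist_force: [-3.2, 6.7, 12.6]
gripper_width: 0.541
tcp [ 0.4191 -0.409   0.0074] delta [-0.08 -0.11  0.24] spin 0.11002924014979953 j [-28.5  31.8 -19.1  -0.  -39.2 -56.4] w 0.5407347400950873 F [-3.19  6.72 12.57] t 11.4
```

View pics/o10.png

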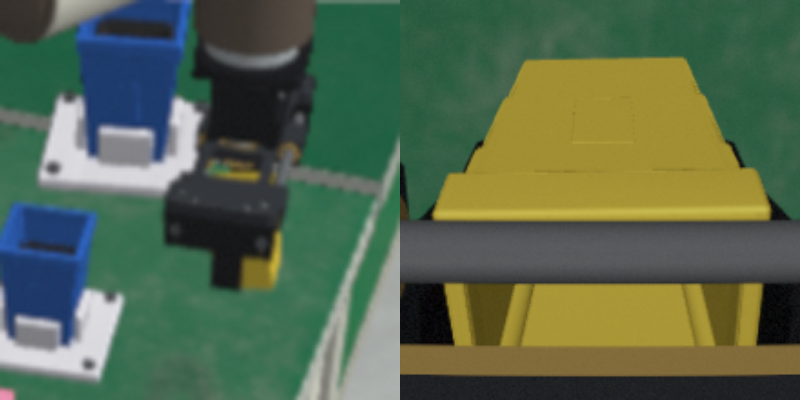

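Foot is on the bench with 12 N of push. I'll open, let it settle, and check.

```bash
python3 -m inch '[{"fingers":5.5,"delta_pos":[0,0,-0.1],"spin":0},{"fingers":8.7,"delta_pos":[0,0,-0.1],"spin":0},{"fingers":8.7,"delta_pos":[0,0,-0.1],"spin":0},{"fingers":8.7,"delta_pos":[0,0,-0.1],"spin":0},{"fingers":8.7,"delta_pos":[0,0,-0.1],"spin":0},{"fingers":8.7,"delta_pos":[0,0,-1.5],"spin":0},{"fingers":8.7,"delta_pos":[0,0,-5],"spin":0},{"fingers":8.7,"delta_pos":[0,0,-9],"spin":0},{"fingers":8.7,"delta_pos":[0,0,-12],"spin":0},{"fingers":8.7,"delta_pos":[0,0,-12],"spin":0},{"fingers":8.7,"delta_pos":[0,0,-12],"spin":0}]'
python3 - <<'E'
from h import *
go((.42,-.41,.005),95)
W,H=640,480
for c in('wrist','side'):
    im=capture(c);cv2.imwrite(f'pics/{c}11.png',im[:,:,::-1])
    k=get_calibration(c)
    for d in spot_point(c,'cup_center')[:3]:
        px=(d['location'][0]*W,d['location'][1]*H);print(c,'cup',d['conf'],px,atz(c,px,.035,k).round(4))
    for d in spot_point(c,'nest_mouth')[:3]:
        px=(d['location'][0]*W,d['location'][1]*H);print(c,'mouth',d['conf'],px,atz(c,px,.088,k).round(4))
E
```

```text
time_s: 12.6
tcp_pos: [0.4192, -0.4099, 0.126]
ee_rot: [[-0.996, -0.088, 0.002], [-0.088, 0.996, -0.001], [-0.002, -0.001, -1.0]]
wrist_force: [0.1, 0.3, -0.9]
gripper_width: 1.001
tcp [ 0.4192 -0.4099  0.126 ] delta [-0.05 -0.   12.1 ] spin 0.022060936977169376 j [-28.5  23.1 -12.8  -0.  -53.9 -56.4] w 1.0005493882078744 F [ 0.12  0.3  -0.94] t 12.6
wrist cup 0.87 (325.632, 234.0) [ 0.4111 -0.4079  0.035 ]
side cup 0.58 (389.82399999999996, 231.6) [ 0.419  -0.4051  0.035 ]
side cup 0.57 (306.30400000000003, 289.392) [ 0.5268 -0.1394  0.035 ]
side cup 0.36 (333.18399999999997, 227.904) [ 0.5514 -0.372   0.035 ]
side mouth 0.97 (357.69599999999997, 163.488) [ 0.5683 -0.6114  0.088 ]
side mouth 0.71 (336.192, 228.912) [ 0.518  -0.2984  0.088 ]
```

View pics/wrist11.png

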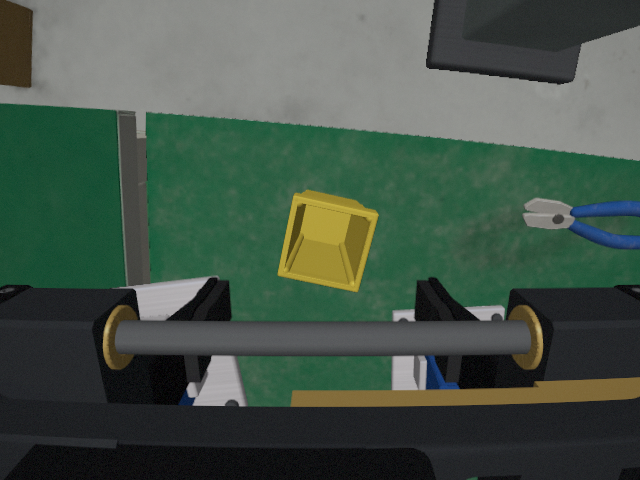

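View pics/side11.png

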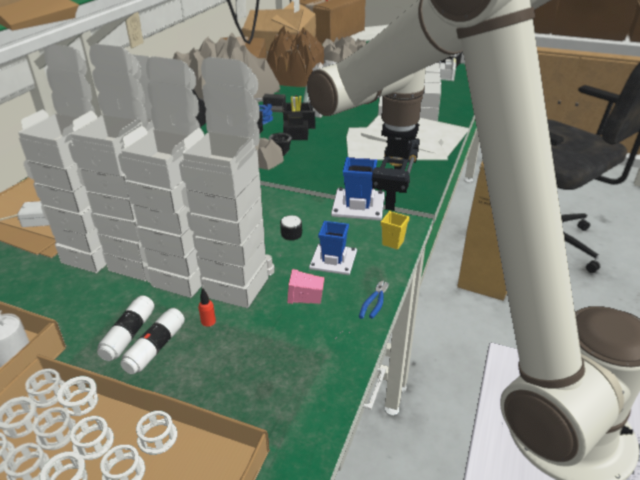

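Run:
```python
from h import *
t=cv2.imread('pics/wrist11.png')
hsv=cv2.cvtColor(t,cv2.COLOR_BGR2HSV);m=cv2.inRange(hsv,(18,100,60),(35,255,255));m[310:]=0;m[:180]=0;m[:,:250]=0;m[:,400:]=0
big=cv2.resize(t[170:310,260:400],(700,700),interpolation=cv2.INTER_CUBIC);cv2.imwrite('pics/w11c.png',big)
c=cv2.imread('pics/top0.png')[215:275,312:372];cv2.imwrite('pics/n0c.png',cv2.resize(c,(700,700),interpolation=cv2.INTER_CUBIC))
```

```text
(no output)
```

View pics/w11c.png

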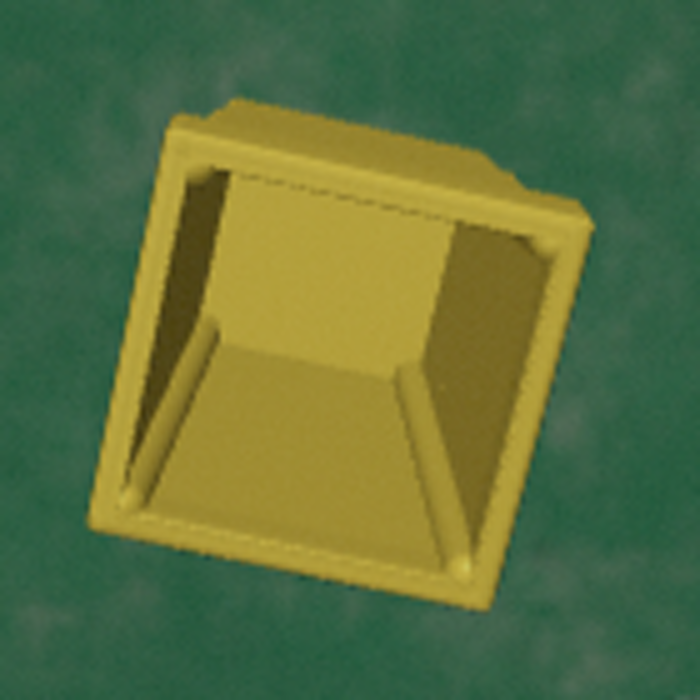

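View pics/n0c.png

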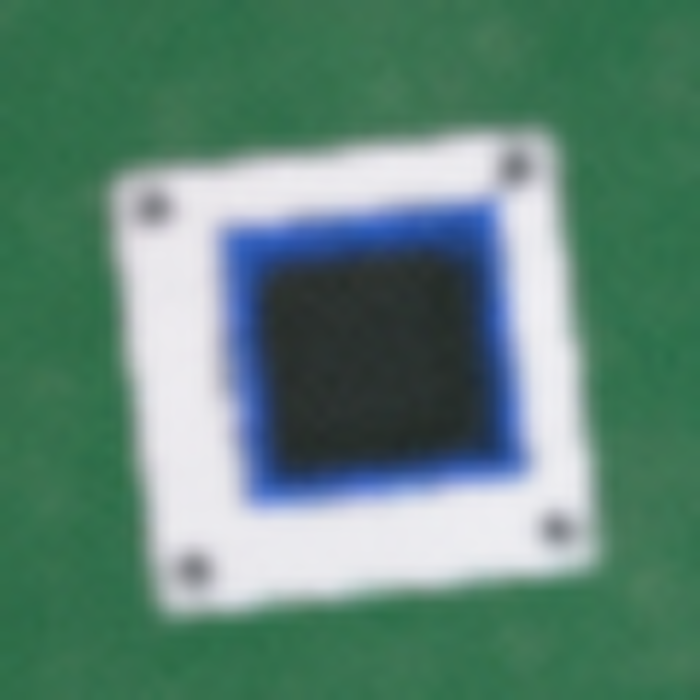

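Run:
```python
from h import *
k=get_calibration('wrist')
def sq(Q):
    Q=np.array(Q);print(Q.round(4));c=Q.mean(0);e=[Q[(i+1)%4]-Q[i] for i in range(4)]
    print('ctr',c.round(4),'edges',[round(float(np.linalg.norm(v)),4) for v in e],'ang%90',[round(float(np.degrees(np.arctan2(v[1],v[0]))%90),1) for v in e])
sq([atz('wrist',(260+x/5,170+y/5),.07,k) for x,y in[(170,125),(592,222),(490,608),(90,525)]])
s=60/700
sq([atz('top',(312+x*s-.45,215+y*s-.45),.088) for x,y in[(220,230),(497,203),(527,465),(250,500)]])
sq([atz('top',(312+x*s-.45,215+y*s-.45),.008) for x,y in[(112,180),(545,132),(600,565),(165,618)]])
go((.42,-.41,.005),95)
```

```text
[[ 0.3794 -0.4294  0.07  ]
 [ 0.3866 -0.3793  0.07  ]
 [ 0.4364 -0.3857  0.07  ]
 [ 0.4297 -0.4359  0.07  ]]
ctr [ 0.408  -0.4076  0.07  ] edges [0.0507, 0.0503, 0.0507, 0.0507] ang%90 [81.9, 82.7, 82.3, 82.6]
[[ 0.5469 -0.2612  0.088 ]
 [ 0.5536 -0.3169  0.088 ]
 [ 0.501  -0.3238  0.088 ]
 [ 0.4928 -0.2684  0.088 ]]
ctr [ 0.5236 -0.2926  0.088 ] edges [0.056, 0.053, 0.0561, 0.0546] ang%90 [6.8, 7.6, 8.4, 7.5]
[[ 0.5625 -0.2401  0.008 ]
 [ 0.5749 -0.3327  0.008 ]
 [ 0.4824 -0.3461  0.008 ]
 [ 0.4692 -0.2534  0.008 ]]
ctr [ 0.5223 -0.2931  0.008 ] edges [0.0934, 0.0934, 0.0936, 0.0943] ang%90 [7.6, 8.2, 8.1, 8.1]
tcp [ 0.4184 -0.4095  0.1234] delta [-0.17 -0.08 11.84] spin 0.03619648406669285 j [-28.5  23.3 -12.9  -0.  -53.9 -56.4] w 1.0017556770954565 F [ 0.08 -0.32  0.2 ] t 12.9
```

Run:
```python
from h import *
t=cv2.imread('pics/side11.png')[195:265,365:435];cv2.imwrite('pics/s11c.png',cv2.resize(t,(700,700),interpolation=cv2.INTER_CUBIC))
t=cv2.imread('pics/side11.png')[215:275,305:365];cv2.imwrite('pics/n11c.png',cv2.resize(t,(600,600),interpolation=cv2.INTER_CUBIC))
```

```text
(no output)
```

View pics/s11c.png

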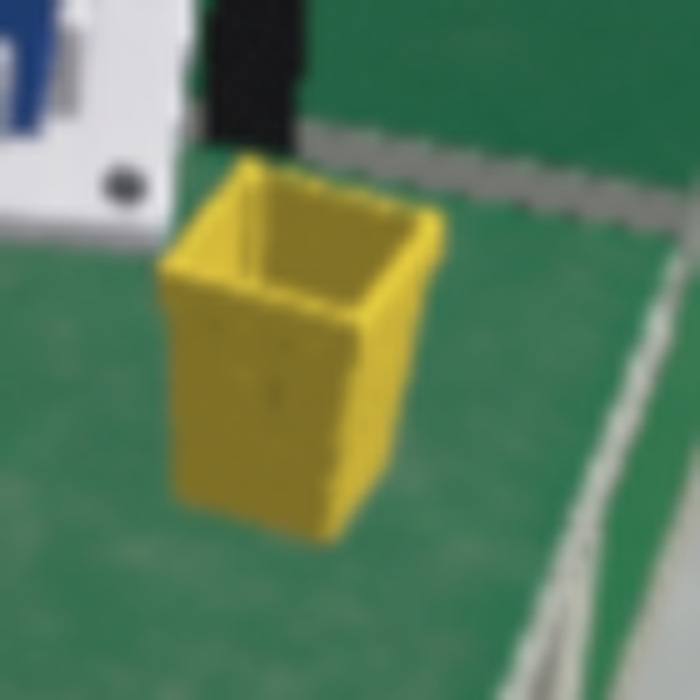

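View pics/n11c.png

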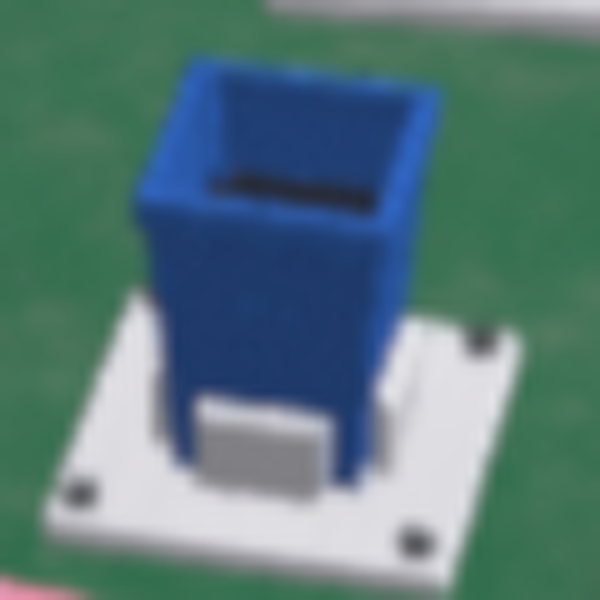

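Run:
```python
from h import *
def sq(n,Q):
    Q=np.array(Q);c=Q.mean(0);e=[Q[(i+1)%4]-Q[i] for i in range(4)]
    print(n,'ctr',c.round(4),'edges',[round(float(np.linalg.norm(v)),4) for v in e],'ang%90',[round(float(np.degrees(np.arctan2(v[1],v[0]))%90),1) for v in e])
sq('cup rim side',[atz('side',(365+x/10-.5,195+y/10-.5),.07) for x,y in[(248,158),(447,215),(360,325),(162,265)]])
sq('nest rim side',[atz('side',(305+x/10-.5,215+y/10-.5),.088) for x,y in[(195,58),(440,93),(390,225),(138,200)]])
sq('plate',[ atz('side',(305+x/10-.5,215+y/10-.5),.008) for x,y in[(130,290),(522,340),(455,585),(45,525)]])
```

```text
cup rim side ctr [ 0.4111 -0.4126  0.07  ] edges [0.0515, 0.0529, 0.0503, 0.0525] ang%90 [81.5, 81.4, 81.0, 82.7]
nest rim side ctr [ 0.5237 -0.2968  0.088 ] edges [0.0577, 0.0532, 0.0564, 0.0579] ang%90 [6.2, 6.7, 10.9, 8.1]
plate ctr [ 0.5228 -0.2942  0.008 ] edges [0.0958, 0.0939, 0.0951, 0.0925] ang%90 [8.5, 8.8, 7.6, 9.2]
```

Side and wrist rim-corner measurements put the standing cup at about (0.410,-0.410), yaw -8°. The nest is at about (0.523,-0.295), yaw +8°. I'll regrasp on the rim band with fingertips 44 mm above the foot, so they stay clear of the blue rim.

```bash
python3 -m inch '[{"fingers":8.7,"delta_pos":[0.8,0,0],"spin":7},{"fingers":8.7,"delta_pos":[0.8,0,2],"spin":13},{"fingers":8.7,"delta_pos":[0.8,0,5],"spin":13},{"fingers":8.7,"delta_pos":[0.8,0,7.2],"spin":13},{"fingers":8.7,"delta_pos":[0.8,0,8],"spin":13},{"fingers":8.7,"delta_pos":[0.8,0,8],"spin":13}]'
python3 - <<'E'
from h import *
go((.41,-.41,.044),82)
for c in('wrist','side'):
    im=capture(c);cv2.imwrite(f'pics/{c}12.png',im[:,:,::-1])
t=cv2.imread('pics/side12.png')[170:270,340:440];t=cv2.resize(t,(400,400),interpolation=cv2.INTER_CUBIC)
w=cv2.resize(cv2.imread('pics/wrist12.png')[150:420,170:440],(400,400));o=np.hstack([t,w]);cv2.imwrite('pics/o12.png',o)
E
```

```text
time_s: 13.5
tcp_pos: [0.4102, -0.4101, 0.0431]
ee_rot: [[-0.99, 0.138, -0.003], [0.138, 0.99, 0.002], [0.003, 0.001, -1.0]]
wrist_force: [-0.2, 0.1, 0.3]
gripper_width: 1.003
tcp [ 0.4102 -0.4101  0.0431] delta [ 0.02  0.01 -0.09] spin 0.039464035395553765 j [-29.   28.5 -18.3   0.  -43.4 -69. ] w 1.0027729691663678 F [-0.21  0.09  0.28] t 13.5
```

View pics/o12.png

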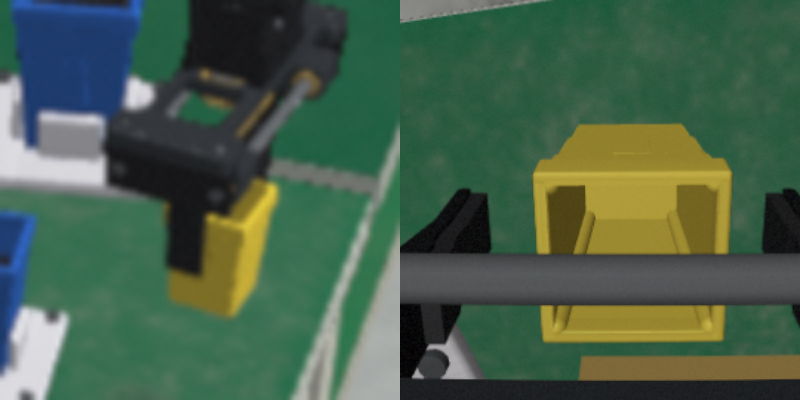

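Run:
```python
from h import *
k=get_calibration('wrist');s=sense();R=s['ee_rot'];p=s['tcp_pos']
f=270/400
Q=np.array([atz('wrist',(170+(x-400)*f,150+y*f),.07,k) for x,y in[(535,172),(730,172),(723,339),(542,339)]])
c=Q.mean(0);print(c,(R.T@(c-p)*1000).round(1),[np.linalg.norm(Q[(i+1)%4]-Q[i]).round(4) for i in range(4)])
# side: project pad points when finger at +y jaw
P=[p+R@np.array([x,.0435,-.019]) for x in(-.0095,.0095)]+[p+R@np.array([x,.0435,0]) for x in(-.0095,.0095)]
q=proj('side',np.array(P));print(((q-[340,170])*4).round(0))
for cx,cy in((.41,-.41),(.415,-.41),(.405,-.41)):
  a=np.radians(-8);u=np.array([np.cos(a),np.sin(a),0]);v=np.array([-u[1],u[0],0]);
  print((cx,cy),((proj('side',np.array([np.array([cx,cy,z])+h*i*u+h*j*v for h,z in((.026,.07),(.02,0)) for i,j in((1,1),(-1,1),(-1,-1))]))-[340,170])*4).round(0).tolist())
```

```text
[ 0.41241006 -0.40935057  0.07      ] [ -0.6   1.7 -24.8] [np.float64(0.0515), np.float64(0.0519), np.float64(0.0528), np.float64(0.0519)]
[[173. 236.]
 [203. 245.]
 [171. 262.]
 [201. 271.]]
(0.41, -0.41) [[162.0, 206.0], [245.0, 230.0], [278.0, 187.0], [168.0, 300.0], [230.0, 319.0], [255.0, 284.0]]
(0.415, -0.41) [[154.0, 205.0], [236.0, 229.0], [270.0, 185.0], [160.0, 298.0], [222.0, 317.0], [247.0, 283.0]]
(0.405, -0.41) [[170.0, 208.0], [253.0, 232.0], [286.0, 188.0], [176.0, 302.0], [238.0, 321.0], [263.0, 286.0]]
```

Run:
```python
import cv2
t=cv2.imread('pics/side12.png')[200:260,365:425];cv2.imwrite('pics/s12c.png',cv2.resize(t,(720,720),interpolation=cv2.INTER_CUBIC)[:600])
```

```text
(no output)
```

View pics/s12c.png

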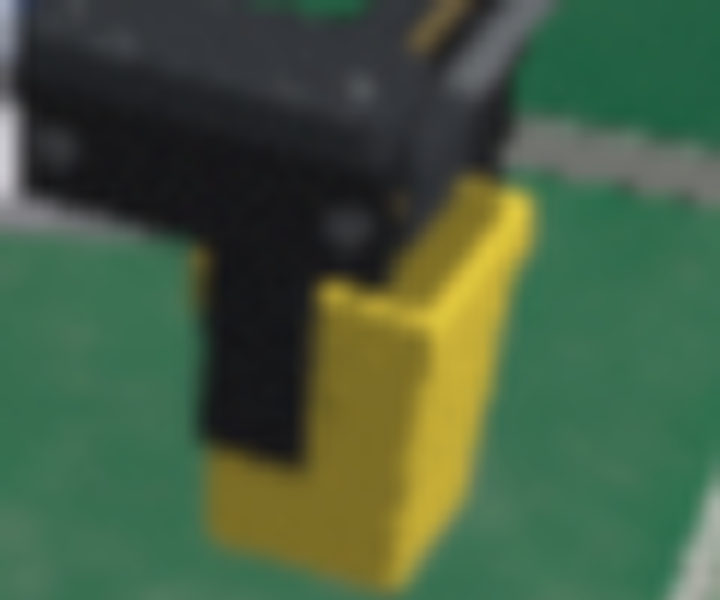

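```bash
python3 -m inch '[{"fingers":6,"delta_pos":[0,0,0],"spin":0},{"fingers":4.5,"delta_pos":[0,0,0],"spin":0},{"fingers":4.5,"delta_pos":[0,0,0],"spin":0},{"fingers":4.5,"delta_pos":[0,0,0],"spin":0},{"fingers":4.5,"delta_pos":[0,0,0],"spin":0},{"fingers":4.5,"delta_pos":[0,0,0],"spin":0},{"fingers":4.5,"delta_pos":[0,0,-2],"spin":0},{"fingers":4.5,"delta_pos":[0,0,-6],"spin":0},{"fingers":4.5,"delta_pos":[0,0,-10],"spin":0},{"fingers":4.5,"delta_pos":[0,0,-12],"spin":0},{"fingers":4.5,"delta_pos":[0,0,-12],"spin":0}]'
python3 - <<'E'
from h import *
go((.523,-.295,.165),98)
for c in('wrist','side'):
    im=capture(c);cv2.imwrite(f'pics/{c}13.png',im[:,:,::-1])
t=cv2.imread('pics/side13.png')[120:270,310:460];t=cv2.resize(t,(400,400),interpolation=cv2.INTER_CUBIC)
w=cv2.resize(cv2.imread('pics/wrist13.png')[150:420,170:440],(400,400));o=np.hstack([t,w]);cv2.imwrite('pics/o13.png',o)
E
```

```text
time_s: 14.7
tcp_pos: [0.4127, -0.4117, 0.1683]
ee_rot: [[-0.99, 0.138, 0.006], [0.138, 0.99, -0.004], [-0.007, -0.003, -1.0]]
wrist_force: [0.0, 0.3, -0.7]
gripper_width: 0.597
tcp [ 0.4127 -0.4117  0.1683] delta [-9.31 13.08  0.35] spin -15.93973157959644 j [-29.   20.3 -10.5   0.1 -58.8 -69. ] w 0.5970819933098993 F [ 0.01  0.3  -0.73] t 14.7
```

View pics/o13.png

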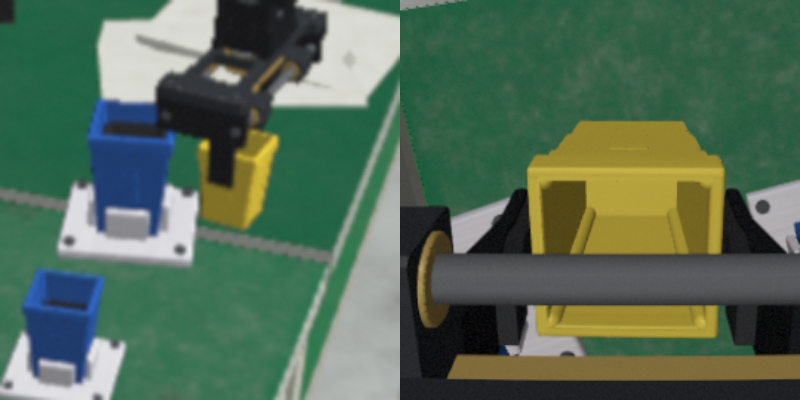

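```bash
python3 -m inch '[{"fingers":4.5,"delta_pos":[-2.3,3.2,0],"spin":-5},{"fingers":4.5,"delta_pos":[-4.6,6.5,0],"spin":-10},{"fingers":4.5,"delta_pos":[-7,9.8,0],"spin":-16},{"fingers":4.5,"delta_pos":[-9.3,13.1,0],"spin":-16},{"fingers":4.5,"delta_pos":[-9.3,13.1,0],"spin":-16},{"fingers":4.5,"delta_pos":[-9.3,13.1,0.8],"spin":-16},{"fingers":4.5,"delta_pos":[-9.3,13.1,1.5],"spin":-16},{"fingers":4.5,"delta_pos":[-9.3,13.1,1.5],"spin":-16}]'
python3 - <<'E'
from h import *
go((.523,-.2945,.140),98)
for c in('wrist','side','top'):
    im=capture(c);cv2.imwrite(f'pics/{c}14.png',im[:,:,::-1])
t=cv2.imread('pics/side14.png')[180:290,280:390];t=cv2.resize(t,(600,600),interpolation=cv2.INTER_CUBIC);cv2.imwrite('pics/s14c.png',t)
E
```

```text
time_s: 15.6
tcp_pos: [0.5191, -0.2939, 0.147]
ee_rot: [[-0.99, -0.138, -0.005], [-0.138, 0.99, 0.002], [0.004, 0.002, -1.0]]
wrist_force: [-0.7, -0.5, -0.7]
gripper_width: 0.592
tcp [ 0.5191 -0.2939  0.147 ] delta [-0.39 -0.11  0.7 ] spin -0.0720881708227239 j [-14.   23.   -9.5  -0.  -57.7 -68.1] w 0.5916581470792559 F [-0.69 -0.47 -0.68] t 15.6
```

View pics/s14c.png

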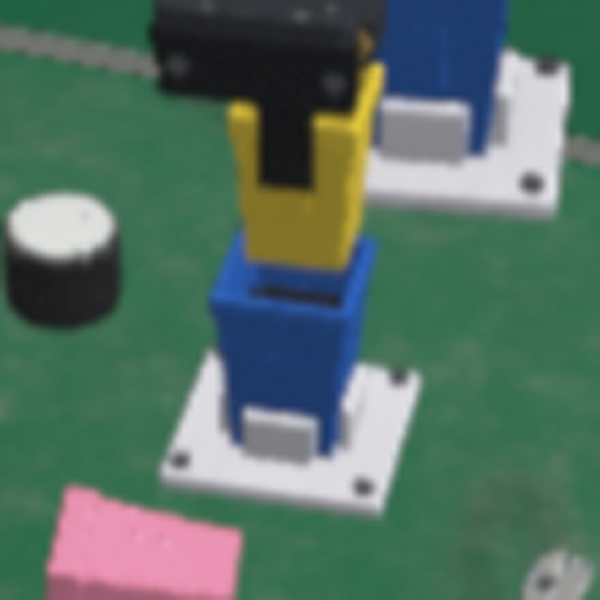

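View pics/wrist14.png

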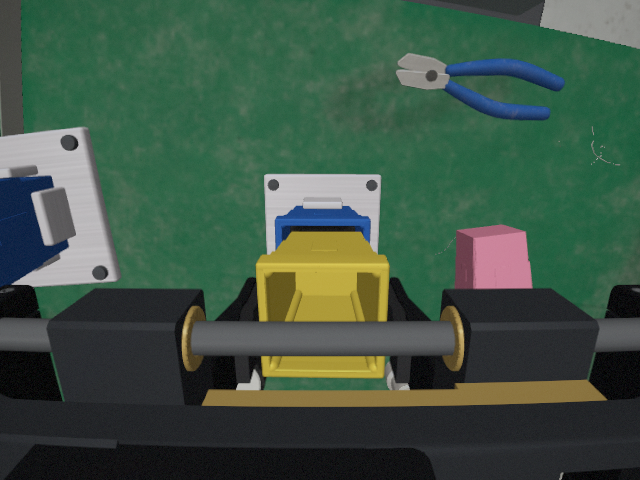

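Run:
```python
from h import *
t=cv2.imread('pics/wrist14.png')[190:310,250:395];cv2.imwrite('pics/w14c.png',cv2.resize(t,(725,600),interpolation=cv2.INTER_CUBIC))
```

```text
(no output)
```

View pics/w14c.png

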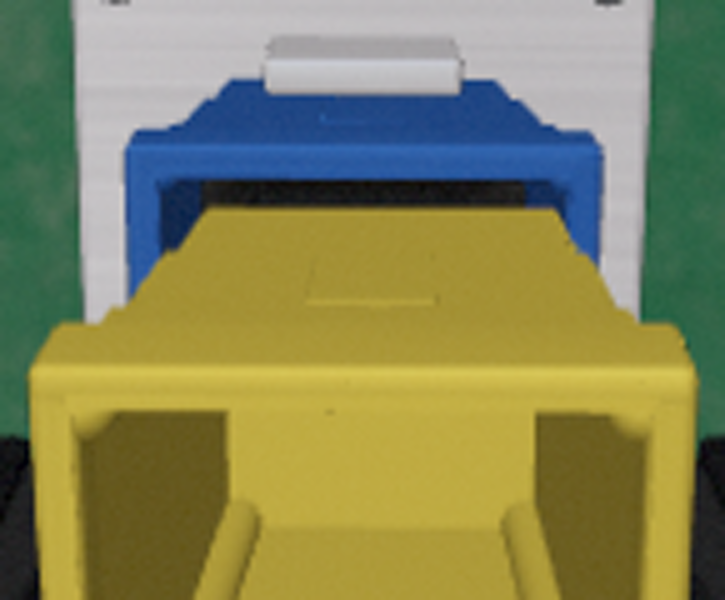

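Run:
```python
from h import *
k=get_calibration('wrist');s=sense();R=s['ee_rot'];p=s['tcp_pos']
c=lambda x,y:(250+x/5-.4,190+y/5-.4)
def T(n,pts,z):
    Q=np.array([(R.T@(atz('wrist',c(*q),z,k)-p))*1000 for q in pts]);print(n,Q.round(1).tolist(),'mid',Q.mean(0).round(1))
zf=p[2]-.0437
T('foot near edge',[(207,210),(555,210)],zf)
T('cup rim near',[(30,370),(695,370)],zf+.0695)
T('nest outer near',[(127,143),(603,143)],.0875)
T('nest inner near',[(160,180),(567,180)],.088)
```

```text
foot near edge [[21.2, -17.9, 43.7], [21.2, 21.6, 43.7]] mid [21.2  1.9 43.7]
cup rim near [[26.8, -25.9, -25.8], [26.7, 25.6, -25.8]] mid [ 26.7  -0.2 -25.8]
nest outer near [[24.9, -29.0, 61.9], [24.8, 29.2, 61.9]] mid [24.9  0.1 61.9]
nest inner near [[20.3, -25.1, 61.4], [20.3, 24.9, 61.4]] mid [20.3 -0.1 61.4]
```

```bash
python3 -m inch '[{"fingers":4.5,"delta_pos":[-0.25,-0.1,0],"spin":0},{"fingers":4.5,"delta_pos":[-0.45,-0.1,0.3],"spin":0},{"fingers":4.5,"delta_pos":[-0.45,-0.1,0.7],"spin":0},{"fingers":4.5,"delta_pos":[-0.45,-0.1,1.1],"spin":0},{"fingers":4.5,"delta_pos":[-0.45,-0.1,1.5],"spin":0},{"fingers":4.5,"delta_pos":[-0.45,-0.1,1.9],"spin":0},{"fingers":4.5,"delta_pos":[-0.45,-0.1,2.1],"spin":0},{"fingers":4.5,"delta_pos":[-0.45,-0.1,2.1],"spin":0}]'
python3 - <<'E'
from h import *
go((.523,-.2945,.140),98)
for c in('wrist','side'):
    im=capture(c);cv2.imwrite(f'pics/{c}15.png',im[:,:,::-1])
t=cv2.imread('pics/side15.png')[180:290,280:390];t=cv2.resize(t,(400,400),interpolation=cv2.INTER_CUBIC)
w=cv2.resize(cv2.imread('pics/wrist15.png')[170:400,210:440],(400,400));o=np.hstack([t,w]);cv2.imwrite('pics/o15.png',o)
E
```

```text
time_s: 16.55
tcp_pos: [0.5256, -0.2939, 0.1281]
ee_rot: [[-0.99, -0.14, -0.001], [-0.14, 0.99, 0.0], [0.001, 0.0, -1.0]]
wrist_force: [0.3, -0.2, -0.8]
gripper_width: 0.59
tcp [ 0.5256 -0.2939  0.1281] delta [ 0.26 -0.03 -1.19] spin 0.04038259427909452 j [-13.8  24.5 -10.2  -0.  -55.3 -68.1] w 0.5898317714414107 F [ 0.29 -0.17 -0.78] t 16.55
```

View pics/o15.png

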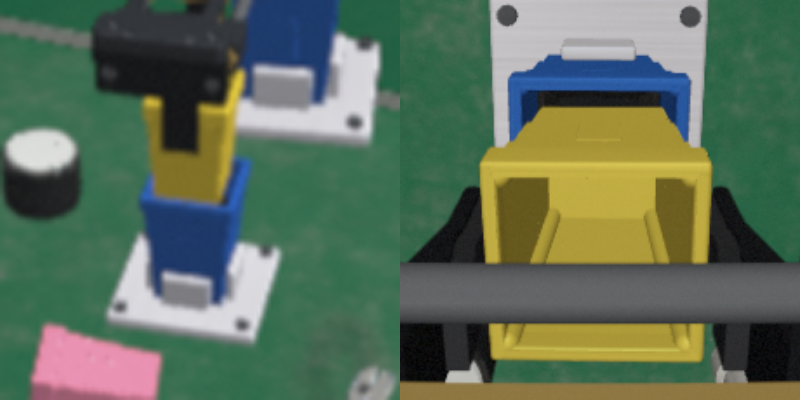

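Run:
```python
from h import *
k=get_calibration('wrist');s=sense();R=s['ee_rot'];p=s['tcp_pos']
t=cv2.imread('pics/wrist15.png')[190:310,250:395];cv2.imwrite('pics/w15c.png',cv2.resize(t,(725,600),interpolation=cv2.INTER_CUBIC))
```

```text
(no output)
```

View pics/w15c.png

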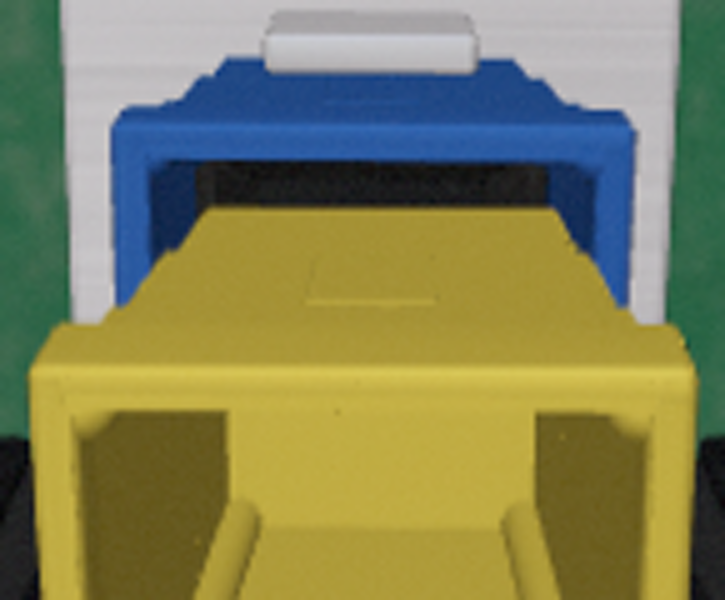

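Run:
```python
from h import *
k=get_calibration('wrist');s=sense();R=s['ee_rot'];p=s['tcp_pos'];print(p)
c=lambda x,y:(250+x/5-.4,190+y/5-.4)
def T(n,pts,z):
    Q=np.array([(R.T@(atz('wrist',c(*q),z,k)-p))*1000 for q in pts]);print(n,Q.round(1).tolist(),'mid',Q.mean(0).round(1))
T('foot',[(207,210),(555,210)],p[2]-.0437)
T('nest outer near',[(113,124),(635,124)],.0875)
T('nest inner near',[(150,162),(597,162)],.088)
```

```text
[ 0.52590025 -0.29400173  0.12861193]
foot [[21.2, -17.9, 43.7], [21.1, 21.6, 43.7]] mid [21.2  1.9 43.7]
nest outer near [[31.7, -27.9, 41.1], [31.7, 30.0, 41.1]] mid [31.7  1.1 41.1]
nest inner near [[27.5, -23.8, 40.6], [27.5, 25.8, 40.6]] mid [27.5  1.  40.6]
```

```bash
python3 -m inch '[{"fingers":4.5,"delta_pos":[0.15,-0.05,0.2],"spin":0},{"fingers":4.5,"delta_pos":[0.15,-0.05,0.5],"spin":0},{"fingers":4.5,"delta_pos":[0.15,-0.05,0.7],"spin":0},{"fingers":4.5,"delta_pos":[0.15,-0.05,0.7],"spin":0}]'; for i in 1; do :; done; python3 -m inch '[{"fingers":4.5,"delta_pos":[0,0,0.2],"spin":0},{"fingers":4.5,"delta_pos":[0,0,0.4],"spin":0},{"fingers":4.5,"delta_pos":[0,0,0.4],"spin":0}]'; python3 -c "
from h import *
go((.523,-.2945,.1))"
```

```text
time_s: 17.05
tcp_pos: [0.5241, -0.2946, 0.1211]
ee_rot: [[-0.99, -0.14, -0.001], [-0.14, 0.99, 0.0], [0.001, 0.0, -1.0]]
wrist_force: [-0.5, -0.7, -0.6]
gripper_width: 0.588
time_s: 17.35
tcp_pos: [0.5242, -0.2946, 0.1172]
ee_rot: [[-0.99, -0.14, -0.001], [-0.14, 0.99, 0.0], [0.001, 0.0, -1.0]]
wrist_force: [-1.4, 0.6, -0.8]
gripper_width: 0.593
tcp [ 0.5242 -0.2946  0.1172] delta [0.12 0.02 1.72] spin None j [-13.9  25.1 -11.1  -0.  -53.9 -68. ] w 0.593204375374702 F [-1.37  0.57 -0.78] t 17.35
```

```bash
python3 -m inch '[{"fingers":4.5,"delta_pos":[0,0,0.2],"spin":0},{"fingers":4.5,"delta_pos":[0,0,0.3],"spin":0},{"fingers":4.5,"delta_pos":[0,0,0.3],"spin":0}]'
```

```text
time_s: 17.65
tcp_pos: [0.5243, -0.2946, 0.1143]
ee_rot: [[-0.99, -0.14, -0.0], [-0.14, 0.99, 0.0], [0.0, 0.0, -1.0]]
wrist_force: [0.1, 0.2, -0.2]
gripper_width: 0.597
```

```bash
python3 -m inch '[{"fingers":4.5,"delta_pos":[0,0,0.1],"spin":0},{"fingers":4.5,"delta_pos":[0,0,0.2],"spin":0},{"fingers":4.5,"delta_pos":[0,0,0.2],"spin":0}]'
```

```text
time_s: 17.95
tcp_pos: [0.5243, -0.2946, 0.1124]
ee_rot: [[-0.99, -0.14, -0.0], [-0.14, 0.99, 0.0], [0.0, 0.0, -1.0]]
wrist_force: [0.3, -0.1, -0.7]
gripper_width: 0.59
```

```bash
python3 -m inch '[{"fingers":4.5,"delta_pos":[0,0,0.2],"spin":0},{"fingers":4.5,"delta_pos":[0,0,0.3],"spin":0},{"fingers":4.5,"delta_pos":[0,0,0.3],"spin":0}]'
```

```text
time_s: 18.25
tcp_pos: [0.5242, -0.2946, 0.1093]
ee_rot: [[-0.99, -0.14, -0.001], [-0.14, 0.99, 0.0], [0.001, 0.0, -1.0]]
wrist_force: [0.1, 0.1, -0.5]
gripper_width: 0.592
```

```bash
python3 -m inch '[{"fingers":4.5,"delta_pos":[0,0,0.1],"spin":0},{"fingers":4.5,"delta_pos":[0,0,0.2],"spin":0},{"fingers":4.5,"delta_pos":[0,0,0.2],"spin":0}]'
```

```text
time_s: 18.55
tcp_pos: [0.5245, -0.2947, 0.1077]
ee_rot: [[-0.99, -0.14, 0.0], [-0.14, 0.99, -0.0], [-0.0, -0.0, -1.0]]
wrist_force: [0.3, 0.3, 0.9]
gripper_width: 0.589
```

```bash
python3 -m inch '[{"fingers":4.5,"delta_pos":[0,0,0.1],"spin":0},{"fingers":4.5,"delta_pos":[0,0,0.1],"spin":0}]'
```

```text
time_s: 18.75
tcp_pos: [0.5246, -0.2947, 0.1071]
ee_rot: [[-0.99, -0.14, 0.001], [-0.14, 0.99, -0.0], [-0.0, -0.0, -1.0]]
wrist_force: [0.0, 1.4, 3.6]
gripper_width: 0.591
```

```bash
python3 -m inch '[{"fingers":4.5,"delta_pos":[0,0,0.1],"spin":0},{"fingers":4.5,"delta_pos":[0,0,0.1],"spin":0}]'
```

```text
time_s: 18.95
tcp_pos: [0.5246, -0.2947, 0.1063]
ee_rot: [[-0.99, -0.14, 0.001], [-0.14, 0.99, -0.0], [-0.001, -0.0, -1.0]]
wrist_force: [-1.4, 1.0, 4.7]
gripper_width: 0.595
```

```bash
python3 -m inch '[{"fingers":4.5,"delta_pos":[0,0,0.1],"spin":0},{"fingers":4.5,"delta_pos":[0,0,0.15],"spin":0},{"fingers":4.5,"delta_pos":[0,0,0.15],"spin":0}]'
```

```text
time_s: 19.25
tcp_pos: [0.5247, -0.2947, 0.1056]
ee_rot: [[-0.99, -0.14, 0.001], [-0.14, 0.99, -0.001], [-0.001, -0.001, -1.0]]
wrist_force: [-1.8, 2.4, 7.9]
gripper_width: 0.591
```

```bash
python3 -m inch '[{"fingers":4.5,"delta_pos":[0,0,0.1],"spin":0},{"fingers":4.5,"delta_pos":[0,0,0.1],"spin":0},{"fingers":4.5,"delta_pos":[0,0,0.1],"spin":0}]'
```

```text
time_s: 19.55
tcp_pos: [0.5248, -0.2947, 0.1049]
ee_rot: [[-0.99, -0.14, 0.001], [-0.14, 0.99, -0.001], [-0.001, -0.001, -1.0]]
wrist_force: [-2.6, 2.9, 11.1]
gripper_width: 0.588
```

About 11.5 N net push. I'll hold it briefly, ease off slightly, let go and rise.

```bash
python3 -m inch '[{"fingers":4.5,"delta_pos":[0,0,0],"spin":0},{"fingers":4.5,"delta_pos":[0,0,0],"spin":0},{"fingers":4.5,"delta_pos":[0,0,0],"spin":0}]'; python3 -c "
from h import *
im=capture('side');cv2.imwrite('pics/s16.png',cv2.resize(im[180:290,280:390,::-1],(600,600),interpolation=cv2.INTER_CUBIC))"
```

```text
time_s: 19.85
tcp_pos: [0.5248, -0.2947, 0.1049]
ee_rot: [[-0.99, -0.14, 0.001], [-0.14, 0.99, -0.001], [-0.001, -0.001, -1.0]]
wrist_force: [-2.0, 2.6, 9.1]
gripper_width: 0.592
```

View pics/s16.png

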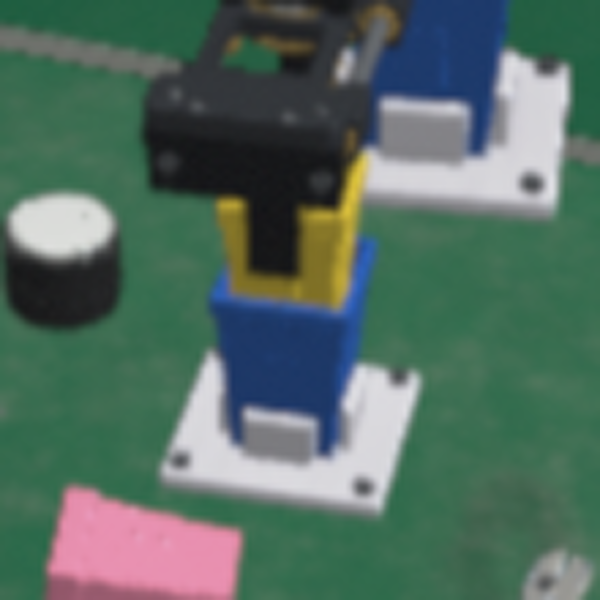

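```bash
python3 -m inch '[{"fingers":4.5,"delta_pos":[0,0,-0.15],"spin":0},{"fingers":5.4,"delta_pos":[0,0,-0.15],"spin":0},{"fingers":8.7,"delta_pos":[0,0,-0.15],"spin":0},{"fingers":8.7,"delta_pos":[0,0,-0.15],"spin":0},{"fingers":8.7,"delta_pos":[0,0,-0.15],"spin":0},{"fingers":8.7,"delta_pos":[0,0,-0.15],"spin":0},{"fingers":8.7,"delta_pos":[0,0,-1.5],"spin":0},{"fingers":8.7,"delta_pos":[0,0,-4],"spin":0},{"fingers":8.7,"delta_pos":[0,0,-8],"spin":0},{"fingers":8.7,"delta_pos":[0,0,-11],"spin":0},{"fingers":8.7,"delta_pos":[0,0,-11],"spin":0}]'
python3 - <<'E'
from h import *
for c in('wrist','side'):
    im=capture(c);cv2.imwrite(f'pics/{c}17.png',im[:,:,::-1])
t=cv2.imread('pics/side17.png')[180:290,280:390];t=cv2.resize(t,(400,400),interpolation=cv2.INTER_CUBIC)
w=cv2.resize(cv2.imread('pics/wrist17.png')[170:400,210:440],(400,400));o=np.hstack([t,w]);cv2.imwrite('pics/o17.png',o)
E
```

```text
time_s: 21.0
tcp_pos: [0.5272, -0.296, 0.2199]
ee_rot: [[-0.99, -0.141, 0.011], [-0.141, 0.99, -0.005], [-0.01, -0.006, -1.0]]
wrist_force: [-0.2, 0.2, 0.3]
gripper_width: 0.998
```

View pics/o17.png

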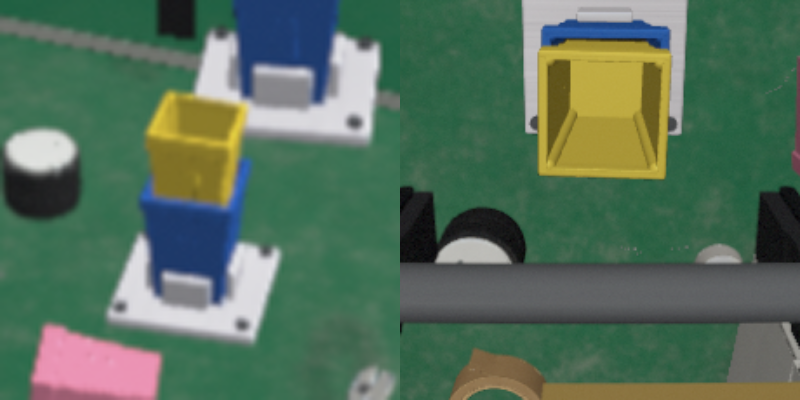

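View pics/wrist17.png

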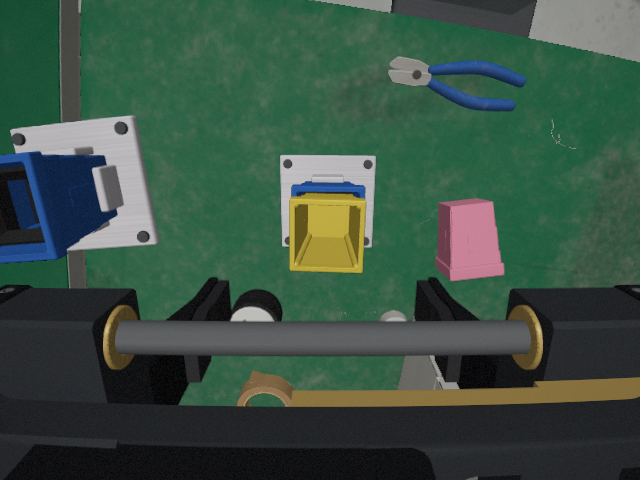

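Run:
```python
from h import *
a=cv2.imread('pics/wrist17.png')[175:280,275:380];b=cv2.imread('pics/side17.png')[200:260,310:355]
o=np.hstack([cv2.resize(a,(400,400),interpolation=cv2.INTER_CUBIC),cv2.resize(b,(300,400),interpolation=cv2.INTER_CUBIC)]);cv2.imwrite('pics/o18.png',o)
# predicted side projection of an upright cup in nest
a=np.radians(8);u=np.array([np.cos(a),np.sin(a),0]);v=np.array([-u[1],u[0],0])
for n,z0 in(('foot.061',.061),('foot.064',.064)):
    for cam in('side','wrist'):
        q=proj(cam,np.array([np.array([.523,-.2945,z0+.07])+.026*(i*u+j*v) for i,j in((1,1),(-1,1),(-1,-1),(1,-1))]))
        q=(q-[310,200]+.5)*6.667 if cam=='side' else (q-[275,175]+.5)*3.81
        print(n,cam,q.round(0).tolist())
```

```text
foot.061 side [[67.0, 125.0], [223.0, 145.0], [253.0, 60.0], [102.0, 42.0]]
foot.061 wrist [[326.0, 400.0], [334.0, 122.0], [36.0, 122.0], [44.0, 400.0]]
foot.064 side [[67.0, 118.0], [223.0, 137.0], [254.0, 52.0], [102.0, 34.0]]
foot.064 wrist [[328.0, 406.0], [336.0, 125.0], [35.0, 126.0], [43.0, 406.0]]
```

View pics/o18.png

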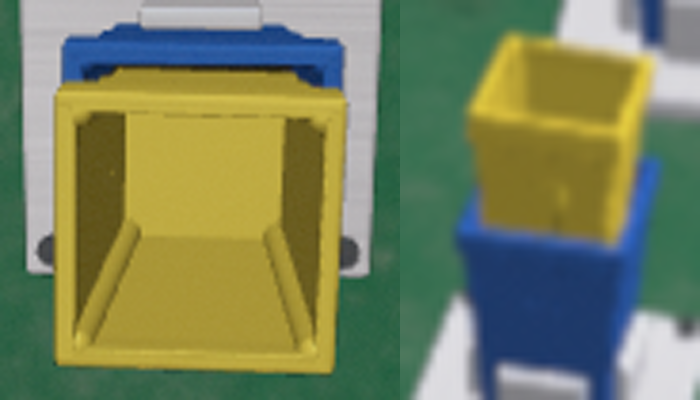

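Run:
```python
from h import *
W,H=640,480
im=capture('side')
for n in('glue_bottle','ring_gauge','side_cutter','puck_b','cup_center'):
    print(n,[(d['conf'],[round(v,3) for v in (atz('side',(d['location'][0]*W,d['location'][1]*H),.1 if n=='cup_center' else 0))[:2]]) for d in spot_point('side',n)[:2]])
print(sense()['time_s'],sense()['wrist_force']);finish_job()
```

```text
glue_bottle [(0.7, [np.float64(0.686), np.float64(-0.016)])]
ring_gauge [(0.7, [np.float64(0.648), np.float64(-0.208)])]
side_cutter [(0.85, [np.float64(0.389), np.float64(-0.185)]), (0.63, [np.float64(0.649), np.float64(-0.209)])]
puck_b [(0.63, [np.float64(0.647), np.float64(-0.352)])]
cup_center [(0.94, [np.float64(0.522), np.float64(-0.293)]), (0.86, [np.float64(0.496), np.float64(-0.075)])]
21.4 [-1.33745009  0.12604659 -0.81264906]
the job is handed in; nothing more can be done
```

The yellow cup is nested upright in the smaller blue cup and let go, and the job is handed in at 21.4 s of the 53 s allowed. No verdict is reported, so the results below are my own measurements.

**What I did**
- **Turning it upright:** the moves cannot tilt the tool, so I gripped the lying cup half-way. I then turned it in the jaws by pressing its rim down on the edge of the large look-alike nest. That took up to about 48 N at the wrist, against the 120 N limit.
- **Standing it:** I set it down near (0.41, -0.41), let go and backed off. The pictures showed it standing upright.
- **Nesting it:** I regrasped it on the rim band and lowered it until the foot met the rubber about 24 mm below the mouth. The push peaked at about 12 N and held at about 10 to 12 N for roughly half a second, before I released and rose clear.

**Last checks**
- **Cup position:** the side view matches an upright cup with its foot about 24 mm below the rim. Its centre is at about (0.522, -0.293), against about (0.523, -0.295) for the nest.
- **Other things:** the bottle, gauge, cutter and puck read within about 12 mm of where they started, about what two different cameras differ by. The arm never came near them.
- **Disagreement:** the wrist camera read 3 to 8 mm off the other two cameras several times, including on the final check. For the insertion I aligned the cup to the nest within the same wrist picture, where that error cancels.

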